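# Dose clay balls into the cup on the scale and hold the scoop ready over it

### The arm

A 6-joint arm with a two-finger parallel gripper is mounted at the origin on a cart in front of the work surface, level with it; the furniture and walls round the work are solid. World frame = base frame: x ahead of the robot, y to its left, z up, the work surface at z = 0. Lengths are in mm, angles in rad, forces in N, time in s.
With the tool pointing down it reaches from about 400 to 825 mm from the base axis. Payload 7 kg.
Tool frame: the origin (TCP) lies at the very end of the fingers, on their centre line; the grasp point (between the pads) lies grip_depth behind it (grip_depth is the distance from the TCP to the grasp point, in mm); z points along the fingers, y is the line along which they close (so a half turn about z gives the same grasp; the last joint's range is limited). The gripper opens to 85 mm and grips with 20 to 120 N. Pads are 22 mm wide; open, the fingers measure 114 mm over their backs; the gripper's body (76 mm by 85 mm) begins 54 mm behind the grasp point. The pads swing forward as they close: fully open they stand 13 mm farther back than shut.
Start: joints at [-0.864, 0.359, 0.012, 0, -1.224, -0.288], TCP at [274.47, -616.653, 231.302] pointing down, gripper open.
Joint ranges: [-3.07, 3.07], [-1.43, 2.12], [-1.02, 1.25], [-3.03, 1.67], [-3.05, -0], [-3.03, 3.03]. Speed limits (rad/s): [2.39, 2.39, 3.01, 3.14, 3.14, 3.14].

### API

Orientations are given as a unit quaternion [x, y, z, w].
In Python, from rig import sense, snapshot, job_done, regions_of, grip_depth gives the robot as it stands.
- The arm moves only by the tool carry_out, never from a script. Its argument "rows" is a list of rows, each a list of 3 entries, a list of its own where there are three numbers: the opening, from 0 (shut) to 1 (fully open), then the shift along the tool's x, y, z in m, then the turn, a rotation vector about the tool's x, y, z in rad. A call has 1 to 5 rows; each row is the pose to reach, as a shift and turn from the pose commanded when the call began, along the tool's axes at that moment; what a row does not reach only later rows make up. A row lasts 1/10 s, in which the tool goes at most 50 mm and 8.59 degrees, less where a joint would pass 70% of its speed; a pose out of reach is approached as far as the arm can. A call with a gripper value outside its range is refused whole. The fingers move at their own pace and stop on an object; "force" is the grip in N (left out, the last holds). Time passes only in rows, so rows that repeat a pose let the fingers close. It gives the time, the measured TCP pose, the force, the opening and the grip force at its end, in the units of the state.
- sense(): the state, without advancing time (a new reading comes with each control period).
- snapshot(name): name is "scene" or "side" or "wrist"; returns a dict with "frame" (420x560x3 uint8, red, green, blue), "fx", "fy", "cx", "cy" (pixels), "distortion" ([k1, k2, p1, p2, k3] as OpenCV has them; the pictures are not rectified), "cam_to_world" (4x4, takes a point from camera to world coordinates); the wrist camera has in their place "T_tool_cam" (4x4, takes a point from camera to tool coordinates, whose origin is the TCP and whose axes are the flange's). Camera axes: x right, y up, looking along -z (the intrinsics and any distortion apply to the point x, -y, -z); pixel columns grow to the right and rows downward; lengths in mm; the calibration is good to about 2 mm. A picture is of the moment at which its call begins: read the wrist's pose just before it. There is no depth.
- job_done(): hands the job in; it is judged then, once.
Trained networks look in a picture, given as the dict that the camera call returned (one of the last four; its "shot" number tells which), for a name from the list of things; names that differ only in an ending like _2 or _b are one class to them, and where a whole thing is asked for, a point or a joint stands for the part that bears it (a point fixed in the world has none). Each returns a list of dicts, best first, with "score" (0 to 1); they miss things now and then, are a little off and sometimes report something else, mostly with a low value. They report only what shows in the picture. A call takes as long as a camera call. They do not tell look-alikes from the thing itself.
- regions_of(picture, thing): "mask" (420x560 bool, what is visible of it) and "extent" ([left, top, right, bottom] in pixels, round what is visible of it).
The state is a dict: "clock": time; "qpos": joint angles; "qvel": joint speeds; "joint_efforts": joint torques, N m; "eef_pos": TCP position; "tcp_rot": TCP orientation; "ft_force": force on the tool from outside, world axes, zero at the start; "wrist_torque": the same for the moment, N m; "width": finger opening in mm; "grasp_force": force on a finger pad.
Only numpy, scipy, OpenCV 4.12 (cv2) and the standard library are available. Lean on these libraries where they do the work, as an engineer would, in place of code of your own. Each camera call takes 0.05 s, during which the arm holds its last target. There are 200 camera calls.

### The job

Take the small scoop by its handle, scoop up at least four of the clay balls from the grey tray, carry them over the row of jars and tip them into the open cup on the scale, without spilling any, moving the jars or canister, or touching the cup or the scale with scoop or hand. Then bring the scoop back to level and finish while still holding it, poised for topping up: the middle of its front edge just above the centre of the cup's mouth, clear of the rim by less than a finger's breadth, still and touching nothing, so that I can read a true weight.

Things in the scene. Friction and masses are not known exactly. Their poses are not given: they have to be found in the camera images.
- scoop: Loose aluminium scoop, black handle, nose roughly toward the robot. Origin: centre of the pan's underside; +x nose, z up. Pan x -39 to +44 mm, flaring from 62 mm wide (outside) at the back to 74 at the lip, floor 2 thick, back wall 32 high, sides 32 high sloping to 14 at the front, nose open. Handle: level bar along x, x -148 to -62, 14 wide, 20 tall, centre line 70 above the underside. 0.16 kg.
- scoop_grip (a point): where to pinch the scoop's handle across its 14 mm width: on the bar's centre line, 90 mm behind the scoop's origin, 70 mm above its underside
- scoop_lip (a point): middle of the scoop's front edge, at the underside, 44 mm ahead of the scoop's origin
- scoop_mid (a point): a point inside the pan, 14 mm above the underside, over the scoop's origin; a ball counts as in the scoop within 50 mm of it
- tray: Grey plastic tray, fixed; left or right of the jars (can swap sides with the scale). Origin: centre of underside; x along its length, away from the robot. Flat floor 4 mm above the table, x -85 to +105 mm, 84 wide inside; upright sides and far wall 37 high, rim 10 mm wide; near end a 45 degree slope from the floor at x -85 up to the rim at x -117. The balls lie in the near half, by the slope.
- cup: Open translucent cup, round, 60 mm high, loose, upright on the scale's plate. Mouth 80 mm wide inside, inner floor 2 mm up and 58 mm wide. Origin: centre of its underside, z up. About 0.05 kg.
- cup_rim (a point): centre of the cup's mouth, level with the rim, 60 mm above the cup's underside
- cup_mid (a point): a point on the cup's axis 28 mm above its underside; a ball counts as in the cup within 42 mm of it
- scale: Small digital kitchen-type scale, 200 mm (x) by 150 mm (y), 32 mm high, fixed to the table. Origin: centre of its underside; the square plate carries the cup 32 mm above the table and its centre lies at x = +25 mm; it gives up to 1 mm under load.
- jar_near: closed clear rearing jar, 102 mm across, 73 mm high, the nearer of the row between tray and scale; bystander; origin centre of its underside
- jar_far: the same kind of closed jar, second in the row; bystander; origin centre of its underside
- canister: square clear canister with a green lid, 68 x 58 mm, 113 mm high, third and farthest in the row; bystander; origin centre of its underside
- ball_0: one of six loose fired-clay drainage balls, roundish, 20 mm across, 11 g, lying in the tray; it starts to roll on a slope of about 12 degrees; origin at its centre
- ball_1: one of six loose fired-clay drainage balls, roundish, 18 mm across, 11 g, lying in the tray; it starts to roll on a slope of about 12 degrees; origin at its centre
- ball_2: one of six loose fired-clay drainage balls, roundish, 20 mm across, 11 g, lying in the tray; it starts to roll on a slope of about 12 degrees; origin at its centre
- ball_3: one of six loose fired-clay drainage balls, roundish, 19 mm across, 11 g, lying in the tray; it starts to roll on a slope of about 12 degrees; origin at its centre
- ball_4: one of six loose fired-clay drainage balls, roundish, 19 mm across, 11 g, lying in the tray; it starts to roll on a slope of about 12 degrees; origin at its centre
- ball_5: one of six loose fired-clay drainage balls, roundish, 20 mm across, 11 g, lying in the tray; it starts to roll on a slope of about 12 degrees; origin at its centre
Things that resemble listed ones, but are neither listed nor needed, are in the scene too. Leave any brown look-alike of the cup alone.

How it is judged (in metres and radians):
On the way, in this order (a step that is already met when the one before it is completed fails the run):
1. at least four balls lie in the scoop, lifted clear of the tray ((distance between each of ball_0, ball_1, ball_2, ball_3 and scoop_mid below 0.05 m or distance between each of ball_0, ball_1, ball_2, ball_4 and scoop_mid below 0.05 m or distance between each of ball_0, ball_1, ball_2, ball_5 and scoop_mid below 0.05 m or distance between each of ball_0, ball_1, ball_3, ball_4 and scoop_mid below 0.05 m or distance between each of ball_0, ball_1, ball_3, ball_5 and scoop_mid below 0.05 m or distance between each of ball_0, ball_1, ball_4, ball_5 and scoop_mid below 0.05 m or distance between each of ball_0, ball_2, ball_3, ball_4 and scoop_mid below 0.05 m or distance between each of ball_0, ball_2, ball_3, ball_5 and scoop_mid below 0.05 m or distance between each of ball_0, ball_2, ball_4, ball_5 and scoop_mid below 0.05 m or distance between each of ball_0, ball_3, ball_4, ball_5 and scoop_mid below 0.05 m or distance between each of ball_1, ball_2, ball_3, ball_4 and scoop_mid below 0.05 m or distance between each of ball_1, ball_2, ball_3, ball_5 and scoop_mid below 0.05 m or distance between each of ball_1, ball_2, ball_4, ball_5 and scoop_mid below 0.05 m or distance between each of ball_1, ball_3, ball_4, ball_5 and scoop_mid below 0.05 m or distance between each of ball_2, ball_3, ball_4, ball_5 and scoop_mid below 0.05 m) and height (world z) of scoop_mid above 0.07 m), for 0.2 s.
2. at least four balls are in the cup ((distance between each of ball_0, ball_1, ball_2, ball_3 and cup_mid below 0.042 m or distance between each of ball_0, ball_1, ball_2, ball_4 and cup_mid below 0.042 m or distance between each of ball_0, ball_1, ball_2, ball_5 and cup_mid below 0.042 m or distance between each of ball_0, ball_1, ball_3, ball_4 and cup_mid below 0.042 m or distance between each of ball_0, ball_1, ball_3, ball_5 and cup_mid below 0.042 m or distance between each of ball_0, ball_1, ball_4, ball_5 and cup_mid below 0.042 m or distance between each of ball_0, ball_2, ball_3, ball_4 and cup_mid below 0.042 m or distance between each of ball_0, ball_2, ball_3, ball_5 and cup_mid below 0.042 m or distance between each of ball_0, ball_2, ball_4, ball_5 and cup_mid below 0.042 m or distance between each of ball_0, ball_3, ball_4, ball_5 and cup_mid below 0.042 m or distance between each of ball_1, ball_2, ball_3, ball_4 and cup_mid below 0.042 m or distance between each of ball_1, ball_2, ball_3, ball_5 and cup_mid below 0.042 m or distance between each of ball_1, ball_2, ball_4, ball_5 and cup_mid below 0.042 m or distance between each of ball_1, ball_3, ball_4, ball_5 and cup_mid below 0.042 m or distance between each of ball_2, ball_3, ball_4, ball_5 and cup_mid below 0.042 m)), for 0.2 s.
At the end, for the whole second after the job is handed in: At least four balls in the cup, which stands upright on the scale; the fingers hold the scoop still and level (within 10 degrees), the middle of its front edge within 20 mm of the cup's axis and 3 to 25 mm above the rim, neither scoop nor hand touching cup or scale ((distance between each of ball_0, ball_1, ball_2, ball_3 and cup_mid below 0.042 m or distance between each of ball_0, ball_1, ball_2, ball_4 and cup_mid below 0.042 m or distance between each of ball_0, ball_1, ball_2, ball_5 and cup_mid below 0.042 m or distance between each of ball_0, ball_1, ball_3, ball_4 and cup_mid below 0.042 m or distance between each of ball_0, ball_1, ball_3, ball_5 and cup_mid below 0.042 m or distance between each of ball_0, ball_1, ball_4, ball_5 and cup_mid below 0.042 m or distance between each of ball_0, ball_2, ball_3, ball_4 and cup_mid below 0.042 m or distance between each of ball_0, ball_2, ball_3, ball_5 and cup_mid below 0.042 m or distance between each of ball_0, ball_2, ball_4, ball_5 and cup_mid below 0.042 m or distance between each of ball_0, ball_3, ball_4, ball_5 and cup_mid below 0.042 m or distance between each of ball_1, ball_2, ball_3, ball_4 and cup_mid below 0.042 m or distance between each of ball_1, ball_2, ball_3, ball_5 and cup_mid below 0.042 m or distance between each of ball_1, ball_2, ball_4, ball_5 and cup_mid below 0.042 m or distance between each of ball_1, ball_3, ball_4, ball_5 and cup_mid below 0.042 m or distance between each of ball_2, ball_3, ball_4, ball_5 and cup_mid below 0.042 m) and horizontal distance between scoop_lip and cup_rim below 0.02 m and z of scoop_lip in the frame of cup_rim between 0.003 and 0.025 m and angle between each of scoop, cup's own z axis and vertical below 0.17 rad and linear speed of scoop below 0.02 m/s and linear speed of cup below 0.05 m/s and contact force between the fingers and scoop above 1 N and contact force between cup and scale above 0.05 N and contact force between each of the arm, scoop and cup below 0.05 N and contact force between each of the arm, scoop and scale below 0.05 N); the arm keeps its last pose, push and grip.
It fails at once if a ball is spilled (outside tray, scoop and cup, down on the table or the scale) ((distance between ball_0 and cup_mid above 0.048 m and distance between ball_0 and scoop_mid above 0.06 m and (x of ball_0 in the frame of tray above 0.125 m or x of ball_0 in the frame of tray below -0.125 m or y of ball_0 in the frame of tray above 0.055 m or y of ball_0 in the frame of tray below -0.055 m) and height (world z) of ball_0 below 0.055 m) or (distance between ball_1 and cup_mid above 0.048 m and distance between ball_1 and scoop_mid above 0.06 m and (x of ball_1 in the frame of tray above 0.125 m or x of ball_1 in the frame of tray below -0.125 m or y of ball_1 in the frame of tray above 0.055 m or y of ball_1 in the frame of tray below -0.055 m) and height (world z) of ball_1 below 0.055 m) or (distance between ball_2 and cup_mid above 0.048 m and distance between ball_2 and scoop_mid above 0.06 m and (x of ball_2 in the frame of tray above 0.125 m or x of ball_2 in the frame of tray below -0.125 m or y of ball_2 in the frame of tray above 0.055 m or y of ball_2 in the frame of tray below -0.055 m) and height (world z) of ball_2 below 0.055 m) or (distance between ball_3 and cup_mid above 0.048 m and distance between ball_3 and scoop_mid above 0.06 m and (x of ball_3 in the frame of tray above 0.125 m or x of ball_3 in the frame of tray below -0.125 m or y of ball_3 in the frame of tray above 0.055 m or y of ball_3 in the frame of tray below -0.055 m) and height (world z) of ball_3 below 0.055 m) or (distance between ball_4 and cup_mid above 0.048 m and distance between ball_4 and scoop_mid above 0.06 m and (x of ball_4 in the frame of tray above 0.125 m or x of ball_4 in the frame of tray below -0.125 m or y of ball_4 in the frame of tray above 0.055 m or y of ball_4 in the frame of tray below -0.055 m) and height (world z) of ball_4 below 0.055 m) or (distance between ball_5 and cup_mid above 0.048 m and distance between ball_5 and scoop_mid above 0.06 m and (x of ball_5 in the frame of tray above 0.125 m or x of ball_5 in the frame of tray below -0.125 m or y of ball_5 in the frame of tray above 0.055 m or y of ball_5 in the frame of tray below -0.055 m) and height (world z) of ball_5 below 0.055 m)).
It fails at once if scoop, hand or arm touches the cup or the scale (contact force between any of scoop, the fingers, the arm and cup above 0.3 N or contact force between any of scoop, the fingers, the arm and scale above 0.3 N).
It fails at once if a jar or the canister is moved by more than 15 mm (distance of any of jar_near, jar_far, canister from where it was at the start of the episode above 0.015 m).
It also fails if it takes over 67 s, if anything falls off the work surface, if the arm or the gripper's body presses on something with over 40 N, if the wrist force passes 120 N, or if a joint passes its speed limit or range.

## Working session

There is one attempt and no reset: what is moved stays moved. The work goes in short steps, Python scripts to look and compute and a tool call to move; the robot and the scene stay as the last step left them, time stands still between calls to the robot, and variables do not carry over. Pictures are saved under pics/ and viewed, at most 10 in all, crops included, and the job is handed in when it is done.

Besides the shell and the picture viewer there is one more tool, called after "Emit:" as name([rows], argument=value, ...), one row to a line, values as JSON. carry_out: Moves the arm, as the interface text tells. Its arguments: {"type":"object","properties":{"rows":{"type":"array"},"force":{"type":"number"}},"required":["rows"]}

```bash
mkdir -p pics; ls
python3 - <<'E'
from rig import *
import cv2,pickle
s=sense();print(s)
print(grip_depth if not callable(grip_depth) else [grip_depth()])
for n in("scene","side"):
    p=snapshot(n);cv2.imwrite(f"pics/{n}0.png",p["frame"][:,:,::-1])
    print({k:v for k,v in p.items() if k!="frame"})
    d={}
    for t in("scoop","tray","cup","scale","jar_near","canister","ball_0"):
        r=regions_of(p,t);d[t]=r
        for x in r: print(n,t,round(x["score"],2),x["extent"],x["mask"].sum())
    pickle.dump((p,d),open(f"{n}0.pkl","wb"))
E
```

```text
pics
{'clock': 0.0, 'qpos': array([-8.63887930e-01,  3.59374383e-01,  1.10538442e-02, -3.60319262e-04,
       -1.22410904e+00, -2.88084435e-01]), 'qvel': array([-6.53170874e-04, -4.53929890e-04, -9.00235547e-04, -3.32109967e-05,
        1.64129833e-04, -8.37997283e-04]), 'joint_efforts': array([-7.91896564e-04, -5.83321202e+01,  2.93402231e+01,  6.93633467e+00,
       -6.04780114e-03, -1.90093863e-05]), 'eef_pos': array([ 274.28064642, -616.22443332,  230.36775904]), 'tcp_rot': array([-2.07824677e-01,  9.78165737e-01,  7.98473755e-04, -2.40859430e-04]), 'ft_force': array([-0.28312761, -0.3219597 ,  0.38413678]), 'wrist_torque': array([-0.03624044, -0.03116669, -0.0247254 ]), 'grasp_force': 0.0, 'width': 84.76167696329519}
18.700000000000003
{'fx': 395.35806917173073, 'fy': 395.35806917173073, 'cx': 280.07868647456047, 'cy': 216.36544673037827, 'distortion': array([-0.00110267,  0.        ,  0.        ,  0.        ,  0.        ]), 'cam_to_world': array([[ 7.60216093e-01,  2.44337864e-01, -6.01972176e-01,
        -5.18448803e+01],
       [-6.49512753e-01,  3.06248679e-01, -6.95948943e-
[... 1180 characters left out ...]
54094e-01, -4.63731906e-01,  7.16048452e-01,
         9.30024537e+02],
       [-9.39194231e-03,  8.42424354e-01,  5.38732771e-01,
         6.98621376e+02],
       [ 0.00000000e+00,  0.00000000e+00,  0.00000000e+00,
         1.00000000e+00]]), 'shot': 2}
side scoop 0.71 [217.6, 263.9, 292.8, 335.4] 1424
side scoop 0.64 [311.3, 205.8, 345.2, 234.1] 784
side tray 0.66 [316.8, 178.3, 389.2, 211.4] 1316
side cup 0.83 [251.5, 220.5, 285.2, 248.1] 781
side cup 0.58 [218.5, 211.2, 245.5, 237.8] 587
side scale 0.76 [241.3, 233.7, 320.0, 277.3] 1997
side jar_near 0.91 [312.0, 205.9, 345.9, 233.4] 780
side jar_near 0.3 [254.3, 218.8, 284.4, 250.8] 781
side canister 0.62 [255.3, 175.7, 278.1, 207.0] 637
```

Run:
```python
import cv2
a=cv2.imread("pics/scene0.png")[150:390,140:460];b=cv2.imread("pics/side0.png")[150:360,180:420]
cv2.imwrite("pics/a.png",cv2.resize(a,None,fx=2.5,fy=2.5,interpolation=3));cv2.imwrite("pics/b.png",cv2.resize(b,None,fx=2.8,fy=2.8,interpolation=3))
```

```text
(no output)
```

View pics/a.png

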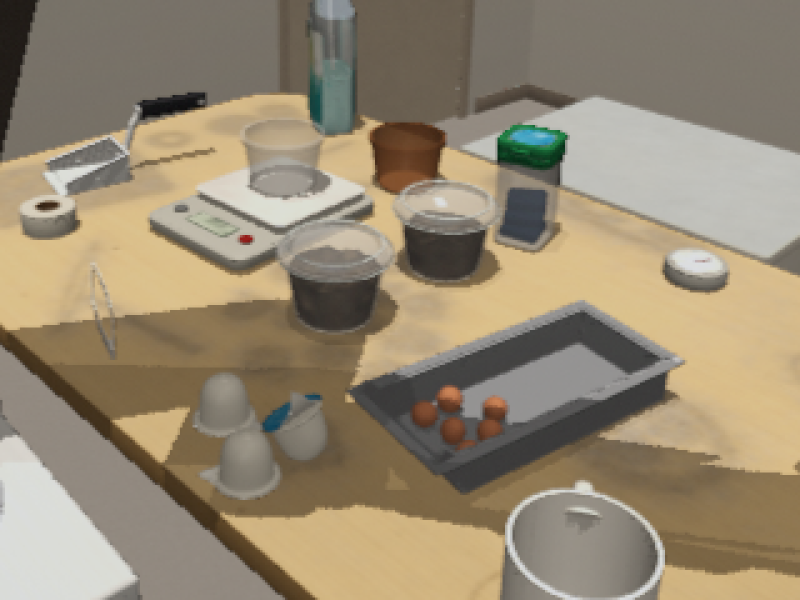

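View pics/b.png

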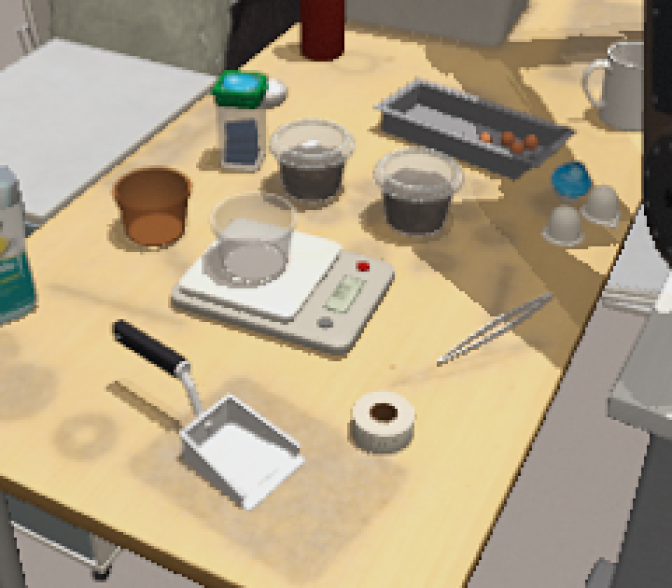

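Scene view: the translucent cup stands on the scale at (253,213), with the brown look-alike right of it at (302,214), which I leave alone. The tray with the balls is at (345,310), the jars at (275,260) and (318,240), and the canister at (353,225). The scoop is far left at (190,207). In the side view its handle runs away from the camera at (232,275) and its nose points toward the robot and camera at (275,325).

```bash
cat > h.py <<'E'
import numpy as np,cv2,pickle
from scipy.spatial.transform import Rotation as R
def ray(p,uv,T=None):
    T=p["cam_to_world"] if T is None else T
    K=np.array([[p["fx"],0,p["cx"]],[0,p["fy"],p["cy"]],[0,0,1.]])
    q=cv2.undistortPoints(np.array(uv,float).reshape(-1,1,2),K,np.array(p["distortion"])).reshape(-1,2)
    d=np.c_[q[:,0],-q[:,1],-np.ones(len(q))]@T[:3,:3].T
    return T[:3,3],d/np.linalg.norm(d,axis=1)[:,None]
def onz(p,uv,z,T=None):
    o,d=ray(p,uv,T); return o+d*((z-o[2])/d[:,2])[:,None]
def proj(p,X,T=None):
    T=p["cam_to_world"] if T is None else T
    X=(np.atleast_2d(X)-T[:3,3])@T[:3,:3]
    K=np.array([[p["fx"],0,p["cx"]],[0,p["fy"],p["cy"]],[0,0,1.]])
    return cv2.projectPoints(np.c_[X[:,0],-X[:,1],-X[:,2]],np.zeros(3),np.zeros(3),K,np.array(p["distortion"]))[0].reshape(-1,2)
def wT(p,s):
    M=np.eye(4);M[:3,:3]=R.from_quat(s["tcp_rot"]).as_matrix();M[:3,3]=s["eef_pos"];return M@p["T_tool_cam"]
def tri(rays):
    A=0;b=0
    for o,d in rays:
        P=np.eye(3)-np.outer(d,d);A=A+P;b=b+P@o
    return np.linalg.solve(A,b)
E
python3 - <<'E'
from h import *
P={n:pickle.load(open(n+"0.pkl","rb"))[0] for n in("scene","side")}
A=lambda l:np.array(l)/2.5+[140,150]
B=lambda l:np.array(l)/2.8+[180,150]
np.set_printoptions(precision=1,suppress=True)
a,b=P["scene"],P["side"]
print("tray rim scene",onz(a,A([(583,302),(683,360),(352,393),(460,488)]),37)) 
print("tray rim side",onz(b,B([(413,80),(378,110),(573,130),(522,173)]),37))
print("balls",onz(a,A([(424,414),(450,399),(495,408),(453,431),(489,429),(466,444)]),14))
print("scale plate scene",onz(a,A([(197,191),(275,228),(368,190),(295,160)]),32))
print("scale bot scene",onz(a,A([(150,222),(240,267)]),0))
print("scale side bot",onz(b,B([(172,305),(344,354),(393,275)]),0))
for n,u,v in(("cup",(281,132),(254,212)),("jarN",(336,247),(417,176)),("jarF",(445,207),(312,146)),("can",(531,140),(242,86)),
  ("handle tail",(205,99),(117,329)),("handle front",(140,106),(185,369)),):
    r=[tuple(x if x.ndim==1 else x[0] for x in ray(a,A([u]))),tuple(x if x.ndim==1 else x[0] for x in ray(b,B([v])))]
    X=tri(r);print(n,X,np.linalg.norm(proj(a,X)-A([u])))
print("scoop lip side z0",onz(b,B([(248,507),(302,462)]),0))
print("scoop back bottom", onz(b,B([(190,462)]),0),"backtop",onz(b,B([(181,435),(231,396)]),32))
print("lip scene",onz(a,A([(60,192),(45,172)]),[0][0]))
print("brown",onz(b,B([(152,240)]),0),"tape",onz(b,B([(383,450)]),0),"tape",onz(b,B([(345,310)]),0))
E
```

```text
tray rim scene [[ 558.  -171.6   37. ]
 [ 547.9 -271.4   37. ]
 [ 329.5 -145.1   37. ]
 [ 317.7 -261.1   37. ]]
tray rim side [[ 552.1 -253.3   37. ]
 [ 554.3 -154.7   37. ]
 [ 321.9 -233.    37. ]
 [ 340.6 -105.1   37. ]]
balls [[ 374.1 -173.4   14. ]
 [ 401.5 -172.8   14. ]
 [ 419.1 -201.3   14. ]
 [ 376.4 -200.1   14. ]
 [ 397.7 -214.8   14. ]
 [ 373.2 -215.7   14. ]]
scale plate scene [[435.3 223.8  32. ]
 [447.2 105.1  32. ]
 [574.7 115.2  32. ]
 [564.6 226.5  32. ]]
scale bot scene [[392.4 248.9   0. ]
 [409.9 111.3   0. ]]
scale side bot [[575.7 262.3   0. ]
 [387.7 237.2   0. ]
 [403.2 100.8   0. ]]
cup [519.1 188.   89.7] 0.852606497197251
jarN [430.1  -4.4  60.6] 0.810324950005569
jarF [564.7  -3.5  58.6] 0.4260739616366771
can [668.9 -15.5 104.5] 0.3092336168628009
handle tail [546.4 378.6  65.8] 0.06449371530620363
handle front [463.5 390.6  69.4] 1.1819293828293427
scoop lip side z0 [[364.6 443.1   0. ]
 [351.7 377.5   0. ]]
scoop back bottom [[434.6 427.5   0. ]] backtop [[440.1 429.7  32. ]
 [430.  368.5  32. ]]
lip scene [[353.3 375.9   0. ]
 [364.4 438.    0. ]]
brown [[663.5 181.3   0. ]] tape [[298.  329.4   0. ]] tape [[419.  178.1   0. ]]
```

```bash
cat > plan.py <<'E'
# rows for a straight move from the measured pose to (pos, tool x yaw deg, pitch deg = nose up, about tool y)
from h import *
def Rt(yaw,pitch=0,roll=0):
    base=R.from_euler('z',yaw,degrees=True)*R.from_euler('x',180,degrees=True)  # tool x at yaw, z down
    return base*R.from_euler('y',pitch,degrees=True)*R.from_euler('x',roll,degrees=True)
def rows(p0,r0,wps,calls=5):
    """wps: list of (pos,Rot,nrows)"""
    seq=[]
    p,r=np.array(p0,float),r0
    for P,Q,n in wps:
        P=np.array(P,float);rv=(r.inv()*Q).as_rotvec()
        print("# per row mm %.1f deg %.2f"%(np.linalg.norm(P-p)/n,np.degrees(np.linalg.norm(rv))/n))
        for i in range(1,n+1): seq.append((p+(P-p)*i/n,r*R.from_rotvec(rv*i/n)))
        p,r=P,Q
    cp,cr=np.array(p0,float),r0
    for k in range(0,len(seq),calls):
        out=[]
        for a,b in seq[k:k+calls]:
            out.append([[round(float(v),4) for v in cr.inv().apply(a-cp)/1000],[round(float(v),4) for v in (cr.inv()*b).as_rotvec()]])
        print(out); cp,cr=seq[min(k+calls,len(seq))-1]
E
python3 - <<'E'
from plan import *
from rig import sense
s=sense();r0=R.from_quat(s["tcp_rot"])
rows(s["eef_pos"],r0,[((440,-260,330),Rt(354-75),10),((440,-260,330),Rt(354),10)])
E
```

```text
# per row mm 40.5 deg 7.50
# per row mm 0.0 deg 7.50
[[[-0.0296, 0.0259, -0.0099], [-0.0, -0.0, -0.1309]], [[-0.0593, 0.0517, -0.0197], [-0.0, -0.0, -0.2618]], [[-0.0889, 0.0776, -0.0296], [-0.0, -0.0, -0.3927]], [[-0.1185, 0.1034, -0.0395], [-0.0, -0.0, -0.5236]], [[-0.1481, 0.1293, -0.0493], [-0.0, -0.0, -0.6545]]]
[[[-0.0392, 0.0025, -0.0099], [-0.0, -0.0, -0.1309]], [[-0.0785, 0.0049, -0.0197], [-0.0, -0.0, -0.2618]], [[-0.1177, 0.0074, -0.0296], [-0.0, -0.0, -0.3927]], [[-0.157, 0.0099, -0.0395], [-0.0, -0.0, -0.5236]], [[-0.1962, 0.0124, -0.0493], [-0.0, -0.0, -0.6545]]]
[[[0.0, 0.0, 0.0], [0.0, 0.0, -0.1309]], [[0.0, 0.0, 0.0], [0.0, 0.0, -0.2618]], [[0.0, 0.0, 0.0], [0.0, 0.0, -0.3927]], [[0.0, 0.0, 0.0], [0.0, 0.0, -0.5236]], [[0.0, 0.0, 0.0], [0.0, 0.0, -0.6545]]]
[[[0.0, 0.0, 0.0], [-0.0, 0.0, -0.1309]], [[0.0, 0.0, 0.0], [0.0, 0.0, -0.2618]], [[0.0, 0.0, 0.0], [-0.0, 0.0, -0.3927]], [[0.0, 0.0, 0.0], [0.0, 0.0, -0.5236]], [[0.0, 0.0, 0.0], [0.0, 0.0, -0.6545]]]
```

Emit:
carry_out([
  [1,[-0.03,0.026,-0.01],[0,0,-0.13]],
  [1,[-0.06,0.052,-0.02],[0,0,-0.26]],
  [1,[-0.09,0.078,-0.03],[0,0,-0.39]],
  [1,[-0.12,0.103,-0.04],[0,0,-0.52]],
  [1,[-0.148,0.129,-0.05],[0,0,-0.655]],
], force=100)

```text
clock: 1.3
eef_pos: [357.8, -437.2, 281.8]
tcp_rot: [-0.514, 0.858, -0.0, 0.0]
ft_force: [-0.3, 0.0, -0.4]
width: 85.2
grasp_force: 0.0
```

Emit:
carry_out([
  [1,[-0.04,0.0025,-0.01],[0,0,-0.13]],
  [1,[-0.08,0.005,-0.02],[0,0,-0.26]],
  [1,[-0.118,0.0075,-0.03],[0,0,-0.39]],
  [1,[-0.157,0.01,-0.04],[0,0,-0.52]],
  [1,[-0.196,0.0125,-0.05],[0,0,-0.655]],
])

```text
clock: 1.8
eef_pos: [440.0, -258.8, 332.1]
tcp_rot: [0.762, -0.647, 0.0, -0.0]
ft_force: [0.7, -0.6, 0.3]
width: 85.4
grasp_force: 0.0
```

Emit:
carry_out([
  [1,[0,0,0],[0,0,-0.13]],
  [1,[0,0,0],[0,0,-0.26]],
  [1,[0,0,0],[0,0,-0.39]],
  [1,[0,0,0],[0,0,-0.52]],
  [1,[0,0,0],[0,0,-0.655]],
])

```text
clock: 2.3
eef_pos: [439.6, -260.2, 331.4]
tcp_rot: [0.93, -0.367, 0.0, -0.0]
ft_force: [-1.1, -0.4, 0.2]
width: 85.3
grasp_force: 0.0
```

Emit:
carry_out([
  [1,[0,0,0],[0,0,-0.13]],
  [1,[0,0,0],[0,0,-0.26]],
  [1,[0,0,0],[0,0,-0.39]],
  [1,[0,0,0],[0,0,-0.52]],
  [1,[0,0,0],[0,0,-0.655]],
])

```text
clock: 2.8
eef_pos: [439.6, -260.4, 331.4]
tcp_rot: [0.999, -0.049, 0.0, -0.0]
ft_force: [-0.7, 0.2, 0.7]
width: 85.7
grasp_force: 0.0
```

Run:
```python
from h import *
from rig import *
s=sense();print(s["qpos"].round(2))
p=snapshot("wrist");cv2.imwrite("pics/w1.png",p["frame"][:,:,::-1]);p["T"]=wT(p,s);print(p["T"].round(2),p["fx"],p["distortion"])
d={t:regions_of(p,t) for t in("tray","ball_0")}
for t in d:
    for x in d[t]: print(t,round(x["score"],2),x["extent"],x["mask"].sum())
pickle.dump((p,d),open("w1.pkl","wb"))
```

```text
[-0.15  0.03 -0.17 -0.   -1.36  1.62]
[[-1.0000e-01  9.6000e-01  2.7000e-01  5.0757e+02]
 [-1.0000e+00 -9.0000e-02 -3.0000e-02 -2.6653e+02]
 [-0.0000e+00 -2.7000e-01  9.6000e-01  4.7472e+02]
 [ 0.0000e+00  0.0000e+00  0.0000e+00  1.0000e+00]] 359.747537338132 [-0.0374373  0.         0.         0.         0.       ]
tray 0.75 [180.0, 62.6, 277.0, 255.5] 16139
tray 0.36 [22.7, 158.5, 119.4, 238.3] 6038
ball_0 0.71 [248.2, 212.2, 260.8, 224.2] 147
ball_0 0.69 [241.5, 189.5, 250.6, 208.2] 153
ball_0 0.58 [204.3, 189.9, 218.4, 204.0] 171
ball_0 0.49 [209.0, 206.8, 223.4, 219.2] 152
ball_0 0.47 [227.0, 175.4, 237.8, 188.8] 140
ball_0 0.42 [230.5, 204.5, 242.8, 220.6] 149
```

View pics/w1.png

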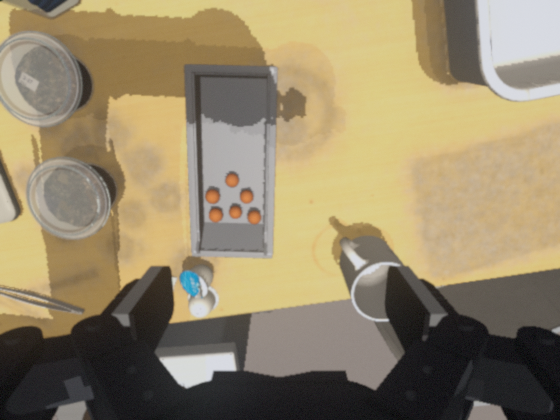

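The wrist view shows the tray upright at columns 186–276, rows 65–257. The six balls lie in its near half at (232,179), (212,196), (247,196), (216,214), (236,212) and (254,216).

Run:
```python
from h import *
from scipy.optimize import least_squares
np.set_printoptions(precision=1,suppress=True)
p,d=pickle.load(open("w1.pkl","rb"));T=p["T"]
c=onz(p,[(186,65),(276,66),(271,257),(193,253)],37,T);print(c)
m=d["tray"][0]["mask"].astype(np.uint8);k=max(cv2.findContours(m,0,2)[0],key=cv2.contourArea)
print(cv2.approxPolyDP(k,6,True).reshape(-1,2).tolist())
b=onz(p,[(232,179.5),(212,196),(247,196),(216,214.5),(236,212),(254,216)],14,T)
far=(c[0]+c[1])/2;near=(c[2]+c[3])/2;v=far-near;L=np.linalg.norm(v);v/=L;yaw=np.degrees(np.arctan2(v[1],v[0]))
print("L",L,"W",np.linalg.norm(c[0]-c[1]),np.linalg.norm(c[2]-c[3]),"yaw",yaw)
o=(far-115*v+near+127*v)/2;print("origin",o,far-115*v,near+127*v)
n=np.array([-v[1],v[0]])
print([((x-o)[:2]@v[:2],(x-o)[:2]@n) for x in b]); print(b)
```

```text
[[ 565.  -164.8   37. ]
 [ 553.5 -267.2   37. ]
 [ 319.7 -237.3   37. ]
 [ 335.2 -135.8   37. ]]
[[185, 64], [191, 253], [271, 258], [278, 69]]
L 233.65400836095628 W 103.1089244142928 102.61374002441696 yaw -7.242633149266704
origin [ 449.3 -202.    37. ] [ 445.2 -201.5   37. ] [ 453.4 -202.5   37. ]
[(np.float64(-26.588383228618248), np.float64(2.2639730711546635)), (np.float64(-49.47620941020281), np.float64(28.819450929536963)), (np.float64(-48.143470969816136), np.float64(-17.39366831002217)), (np.float64(-74.83154319494763), np.float64(23.999949904719273)), (np.float64(-70.55638337050867), np.float64(-2.811126022265552)), (np.float64(-75.43271799231779), np.float64(-26.902288565681616))]
[[ 423.2 -196.4   14. ]
 [ 403.9 -167.2   14. ]
 [ 399.4 -213.2   14. ]
 [ 378.1 -168.8   14. ]
 [ 379.  -195.9   14. ]
 [ 371.1 -219.2   14. ]]
```

Run:
```python
from plan import *
from rig import sense
s=sense();r0=R.from_quat(s["tcp_rot"])
rows(s["eef_pos"],r0,[((500,290,330),Rt(351),15)])
```

```text
# per row mm 36.9 deg 0.20
[[[0.0001, -0.0369, 0.0001], [0.0, -0.0, 0.0034]], [[0.0003, -0.0738, 0.0002], [0.0, -0.0, 0.0069]], [[0.0004, -0.1107, 0.0003], [0.0, -0.0, 0.0103]], [[0.0005, -0.1476, 0.0004], [0.0, -0.0001, 0.0137]], [[0.0007, -0.1846, 0.0005], [0.0, -0.0001, 0.0171]]]
[[[-0.0005, -0.0369, 0.0001], [0.0, -0.0, 0.0034]], [[-0.001, -0.0738, 0.0002], [0.0, -0.0, 0.0069]], [[-0.0015, -0.1107, 0.0003], [0.0, -0.0, 0.0103]], [[-0.002, -0.1476, 0.0004], [0.0, -0.0001, 0.0137]], [[-0.0025, -0.1845, 0.0005], [0.0, -0.0001, 0.0171]]]
[[[-0.0011, -0.0369, 0.0001], [0.0, -0.0, 0.0034]], [[-0.0023, -0.0738, 0.0002], [0.0, -0.0, 0.0069]], [[-0.0034, -0.1107, 0.0003], [0.0, -0.0, 0.0103]], [[-0.0045, -0.1476, 0.0004], [0.0, -0.0001, 0.0137]], [[-0.0057, -0.1845, 0.0005], [0.0, -0.0001, 0.0171]]]
```

Emit:
carry_out([
  [1,[0,-0.037,0],[0,0,0.003]],
  [1,[0,-0.074,0],[0,0,0.007]],
  [1,[0,-0.111,0],[0,0,0.01]],
  [1,[0,-0.148,0],[0,0,0.014]],
  [1,[0,-0.185,0],[0,0,0.017]],
])

```text
clock: 3.45
eef_pos: [458.5, -75.0, 331.6]
tcp_rot: [0.998, -0.062, 0.0, -0.0]
ft_force: [-0.1, -0.5, -0.3]
width: 85.7
grasp_force: 0.0
```

Emit:
carry_out([
  [1,[0,-0.037,0],[0,0,0.003]],
  [1,[0,-0.074,0],[0,0,0.007]],
  [1,[0,-0.111,0],[0,0,0.01]],
  [1,[-0.001,-0.148,0],[0,0,0.014]],
  [1,[-0.002,-0.185,0],[0,0,0.017]],
])

```text
clock: 3.95
eef_pos: [478.6, 109.1, 331.6]
tcp_rot: [0.998, -0.071, 0.0, -0.0]
ft_force: [0.4, -0.1, 0.3]
width: 85.2
grasp_force: 0.0
```

Emit:
carry_out([
  [1,[-0.001,-0.037,0],[0,0,0.003]],
  [1,[-0.002,-0.074,0],[0,0,0.007]],
  [1,[-0.003,-0.111,0],[0,0,0.01]],
  [1,[-0.004,-0.148,0],[0,0,0.014]],
  [1,[-0.005,-0.185,0],[0,0,0.017]],
])

```text
clock: 4.45
eef_pos: [499.0, 293.1, 331.5]
tcp_rot: [0.997, -0.079, 0.0, -0.0]
ft_force: [0.6, -0.3, -0.4]
width: 85.3
grasp_force: 0.0
```

Emit:
carry_out([
  [1,[0,0,0],[0,0,0]],
  [1,[0,0,0],[0,0,0]],
])

```text
clock: 4.65
eef_pos: [498.9, 292.3, 330.7]
tcp_rot: [0.997, -0.078, -0.0, 0.001]
ft_force: [0.3, 0.4, -0.0]
width: 85.3
grasp_force: 0.0
```

Run:
```python
from h import *
from rig import *
s=sense();print(s["qpos"].round(2),s["eef_pos"])
p=snapshot("wrist");cv2.imwrite("pics/w2.png",cv2.resize(p["frame"][:,:,::-1],None,fx=1.4,fy=1.4,interpolation=3));p["T"]=wT(p,s)
d={t:regions_of(p,t) for t in("scoop","cup","scale","canister")}
for t in d:
    for x in d[t]: print(t,round(x["score"],2),x["extent"],x["mask"].sum())
pickle.dump((p,d),open("w2.pkl","wb"))
```

```text
[ 0.87  0.15 -0.04  0.   -1.38  0.55] [498.88000703 292.25509292 330.65719269]
scoop 0.73 [181.0, 138.8, 241.5, 272.1] 4095
scoop 0.57 [289.3, 63.5, 429.8, 238.9] 12373
cup 0.68 [330.1, 93.3, 417.0, 182.2] 5680
scale 0.69 [290.1, 65.9, 428.3, 239.2] 12535
canister 0.5 [495.6, 1.5, 528.1, 11.7] 170
canister 0.44 [290.1, 66.3, 430.2, 240.4] 12653
```

View pics/w2.png

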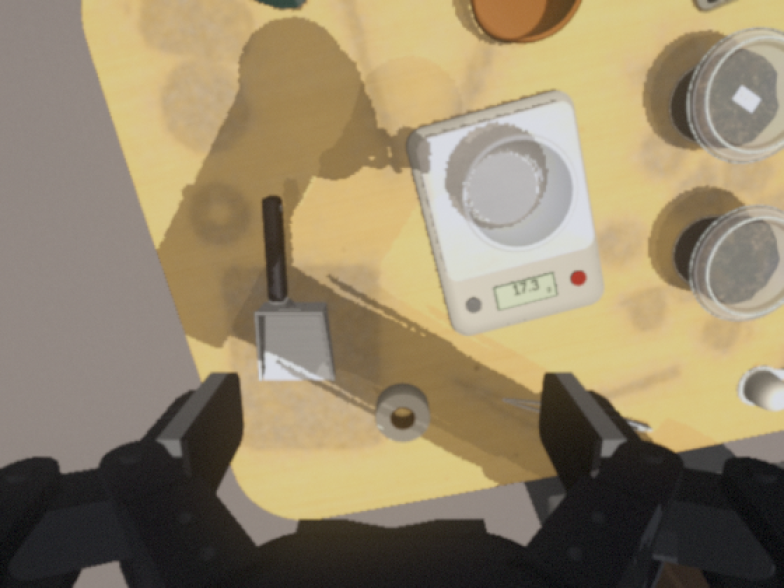

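The wrist view shows the scoop with its handle at columns 190–205 and rows 140–215, and its pan below at (210,243) with the nose toward the robot. The clear cup on the scale has its mouth centred near (370,136).

```bash
cat > fit.py <<'E'
from h import *
from scipy.optimize import least_squares
np.set_printoptions(precision=2,suppress=True)
a=pickle.load(open("scene0.pkl","rb"))[0];b=pickle.load(open("side0.pkl","rb"))[0];w=pickle.load(open("w2.pkl","rb"))[0];w1=pickle.load(open("w1.pkl","rb"))[0]
A=lambda l:np.array(l)/2.5+[140,150]
B=lambda l:np.array(l)/2.8+[180,150]
W=lambda l:np.array(l)/1.4
def fit(obs,x0):
    def f(x,full=False):
        c,s=np.cos(x[2]),np.sin(x[2]);M=np.array([[c,-s,0],[s,c,0],[0,0,1]]);r=[]
        for p,T,X,uv in obs: r.append(proj(p,np.array(X)@M.T+[x[0],x[1],x[3] if len(x)>3 else 0],T)-uv)
        return r if full else np.concatenate(r).ravel()
    s=least_squares(f,x0,loss="soft_l1");
    for r in f(s.x,True): print(r.round(1).tolist())
    print(s.x[:2],np.degrees(s.x[2]),s.x[3:]);return s.x
E
python3 - <<'E'
from fit import *
H=[(-148,0,70),(-62,0,70)];L=[(44,37,0),(44,-37,0)];K=[(-39,31,32),(-39,-31,32)]
ow=[(w,w["T"],[(-148,0,80),(-62,0,80)]+L+K,W([(272,198),(279,300),(333,378),(259,381),(329,305),(256,308)]))]
oa=[(a,None,H+L,A([(205,99),(140,106),(60,192),(45,172)]))]
ob=[(b,None,H+L+K,B([(117,329),(185,369),(302,462),(248,507),(231,396),(181,435)]))]
x0=[400,400,2.98]
print("scoop");[fit(o,x0) for o in(ow,oa,ob,ow+oa+ob)]
print("tray");C=[(115,52,37),(115,-52,37),(-117,52,37),(-117,-52,37)]
tw=[(w1,w1["T"],C,np.array([(186,65),(276,66),(193,253),(271,257)]))];ta=[(a,None,C[:3],A([(583,302),(683,360),(352,393)]))]
tb=[(b,None,C,B([(378,110),(413,80),(522,173),(573,130)]))]
[fit(o,[445,-200,-.12]) for o in(tw,ta,tw+ta,tb)]
print("cup") # rim centre ~ projection
t=np.arange(0,6.28,1.57);
for nm,p,T,ex in(("w",w,w["T"],W([461,133,578,249])),("a",a,None,np.r_[A([(240,118)])[0],A([(322,147)])[0]]),("b",b,None,np.r_[B([(210,194)])[0],B([(297,232)])[0]])):
    th=np.linspace(0,6.28,90)
    def f(x):
        q=proj(p,np.c_[x[0]+x[2]*np.cos(th),x[1]+x[2]*np.sin(th),0*th+91],T);return np.r_[q.min(0),q.max(0)]-ex
    s=least_squares(f,[520,188,41]);print(nm,s.x,s.fun)
print("scale");
Sb=[(100,75,28),(100,-75,28),(-100,75,28),(-100,-75,28)]
E
```

```text
scoop
[[0.9, -2.6], [-1.3, 0.6], [0.5, -0.1], [2.1, -3.6], [-4.4, 3.9], [-0.1, 0.6]]
[402.13 403.47] 169.66047785508334 []
[[1.3, -1.0], [-0.6, 0.8], [0.3, 0.5], [-0.5, -0.9]]
[402.43 400.64] 169.4251376118547 []
[[-0.0, -0.6], [-0.4, 0.2], [1.5, -0.1], [0.2, 2.2], [-0.4, -0.4], [-0.4, -0.4]]
[398.13 404.66] 170.6793242838766 []
[[0.6, -1.9], [-1.2, 1.2], [1.0, 0.2], [2.6, -3.0], [-4.2, 4.3], [0.1, 1.3]]
[[0.3, -1.2], [-1.5, 0.6], [-0.3, 0.4], [-1.3, -1.0]]
[[-0.1, -1.7], [-0.8, -0.8], [0.7, -0.8], [-0.9, 1.2], [-0.9, -1.3], [-1.0, -1.5]]
[401.37 403.12] 169.97530095254922 []
tray
[[-0.4, -0.2], [0.3, 1.2], [-0.5, 0.1], [0.6, -1.7]]
[ 444.61 -201.43] -7.22521989873022 []
[[-0.4, -0.7], [0.9, 0.2], [-0.3, 0.0]]
[ 439.77 -208.95] -6.069835904574926 []
[[0.1, -0.3], [0.9, 1.1], [-0.1, 0.1], [1.1, -1.7]]
[[-0.5, -2.4], [-0.3, -1.6], [-1.0, -3.7]]
[ 444.65 -202.04] -7.226174098980835 []
[[-3.1, -0.4], [0.9, 0.1], [2.2, -0.9], [-0.9, 2.2]]
[ 443.52 -184.32] -9.247394352586447 []
cup
w [520.85 191.22  43.55] [ 0.52 -0.49 -0.52  0.52]
a [513.43 182.49  41.88] [ 0.03 -0.09 -0.03  0.08]
b [521.19 187.72  41.51] [ 0.84 -1.54 -0.84  1.45]
scale
```

Run:
```python
from plan import *
from rig import sense
s=sense();r0=R.from_quat(s["tcp_rot"])
rows(s["eef_pos"],r0,[((490,388,150),Rt(350),6),((490,388,51.5),Rt(350),4)])
```

```text
# per row mm 34.4 deg 0.18
# per row mm 24.6 deg 0.00
[[[-0.004, -0.0158, 0.0303], [-0.0001, -0.0001, 0.0032]], [[-0.0081, -0.0315, 0.0606], [-0.0002, -0.0001, 0.0063]], [[-0.0121, -0.0473, 0.0909], [-0.0003, -0.0002, 0.0095]], [[-0.0161, -0.0631, 0.1212], [-0.0004, -0.0003, 0.0127]], [[-0.0202, -0.0789, 0.1515], [-0.0005, -0.0004, 0.0158]]]
[[[-0.0043, -0.0157, 0.0303], [-0.0001, -0.0001, 0.0032]], [[-0.0043, -0.0157, 0.0549], [-0.0001, -0.0001, 0.0032]], [[-0.0043, -0.0157, 0.0795], [-0.0001, -0.0001, 0.0032]], [[-0.0043, -0.0157, 0.1042], [-0.0001, -0.0001, 0.0032]], [[-0.0043, -0.0157, 0.1288], [-0.0001, -0.0001, 0.0032]]]
```

Emit:
carry_out([
  [1,[-0.005,-0.019,0.03],[0,0,0.004]],
  [1,[-0.01,-0.038,0.06],[0,0,0.008]],
  [1,[-0.015,-0.057,0.09],[0,0,0.012]],
  [1,[-0.02,-0.076,0.12],[0,0,0.016]],
  [1,[-0.0245,-0.0946,0.1515],[0,0,0.019]],
])

```text
clock: 5.4
eef_pos: [489.6, 389.0, 179.5]
tcp_rot: [0.996, -0.087, 0.0, -0.001]
ft_force: [0.9, -0.2, 0.7]
width: 85.1
grasp_force: 0.0
```

Emit:
carry_out([
  [1,[0,0,0.03],[0,0,0]],
  [1,[0,0,0.055],[0,0,0]],
  [1,[0,0,0.08],[0,0,0]],
  [1,[0,0,0.104],[0,0,0]],
  [1,[0,0,0.1268],[0,0,0]],
])

```text
clock: 5.9
eef_pos: [489.6, 388.2, 52.5]
tcp_rot: [0.996, -0.087, 0.0, -0.0]
ft_force: [0.5, 0.1, 0.2]
width: 85.3
grasp_force: 0.0
```

Emit:
carry_out([
  [0.5,[0,0,0.001],[0,0,0]],
  [0.4,[0,0,0.001],[0,0,0]],
  [0.3,[0,0,0.001],[0,0,0]],
])

```text
clock: 6.2
eef_pos: [490.2, 389.3, 53.6]
tcp_rot: [0.996, -0.086, 0.001, -0.001]
ft_force: [0.3, -0.7, 0.8]
width: 43.8
grasp_force: 0.0
```

Run:
```python
from h import *
from rig import *
s=sense();print(s["eef_pos"],R.from_quat(s["tcp_rot"]).as_matrix()[:,0],s["ft_force"],s["width"])
p=snapshot("wrist");cv2.imwrite("pics/w3.png",p["frame"][:,:,::-1]);p["T"]=wT(p,s);pickle.dump(p,open("w3.pkl","wb"))
print(proj(p,[[490,388,80],[547,378,80]],p["T"]))
```

```text
[490.15882858 389.31354974  53.64095896] [ 0.98506897 -0.17215564  0.0012464 ] [ 0.3102182  -0.69740567  0.83068996] 43.78420621485262
[[283.8817312  301.10673589]
 [284.67515198 140.29484479]]
```

View pics/w3.png

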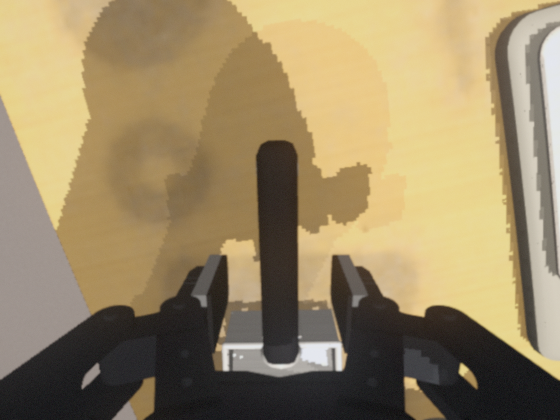

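The handle, columns 258–298 with its tail at row 143, lies centred between the pads, so I close.

Emit:
carry_out([
  [0.15,[0,0,0.001],[0,0,0]],
  [0.05,[0,0,0.001],[0,0,0]],
  [0,[0,0,0.001],[0,0,0]],
  [0,[0,0,0.001],[0,0,0]],
  [0,[0,0,0.001],[0,0,0]],
], force=110)

```text
clock: 6.75
eef_pos: [489.8, 389.2, 52.0]
tcp_rot: [0.996, -0.086, 0.001, -0.001]
ft_force: [0.0, -2.2, 5.8]
width: 12.3
grasp_force: 107.3
```

Emit:
carry_out([
  [0,[0,0,0],[0,0,0]],
  [0,[0,0,0],[0,0,0]],
  [0,[0,0,-0.01],[0,0,0]],
  [0,[0,0,-0.02],[0,0,0]],
  [0,[0,0,-0.03],[0,0,0]],
])

```text
clock: 7.25
eef_pos: [489.3, 388.8, 81.9]
tcp_rot: [0.996, -0.086, -0.0, -0.0]
ft_force: [-0.2, 0.1, -0.8]
width: 12.4
grasp_force: 107.2
```

Emit:
carry_out([
  [0,[0,0,-0.04],[0,0,0]],
  [0,[0,0,-0.08],[0,0,0]],
  [0,[0,0,-0.12],[0,0,0]],
  [0,[0,0,-0.12],[0,0,0]],
  [0,[0,0,-0.12],[0,0,0]],
])

```text
clock: 7.75
eef_pos: [489.4, 389.2, 202.8]
tcp_rot: [0.996, -0.086, 0.001, -0.001]
ft_force: [-0.3, -0.3, -2.5]
width: 12.2
grasp_force: 107.7
```

```bash
cat > shot.py <<'E'
import sys
from h import *
from rig import *
def shot(cam,tag):
    s=sense();p=snapshot(cam)
    if cam=="wrist":p["T"]=wT(p,s)
    p["s"]=s;pickle.dump(p,open(tag+".pkl","wb"));cv2.imwrite(f"pics/{tag}.png",p["frame"][:,:,::-1]);return p,s
E
python3 - <<'E'
from shot import *
from plan import Rt
p,s=shot("side","s4");print(s["eef_pos"],R.from_quat(s["tcp_rot"]).as_matrix().round(3),s["ft_force"],s["width"],s["grasp_force"])
r=regions_of(p,"scoop");print([(x["score"],x["extent"]) for x in r])
q,s=shot("scene","c4")
i=cv2.resize(p["frame"][150:360,180:460,::-1],None,fx=1.9,fy=1.9,interpolation=3);j=cv2.resize(q["frame"][120:250,120:300,::-1],None,fx=2.2,fy=2.2,interpolation=3)
i=i[:400,:400];j=j[:286,:396]
c=np.zeros((400,800,3),np.uint8);c[:i.shape[0],:i.shape[1]]=i;c[:j.shape[0],402:402+j.shape[1]]=j;cv2.imwrite("pics/c45.png",c)
E
```

```text
[489.4277429  389.16202981 202.7927218 ] [[ 0.985 -0.172  0.001]
 [-0.172 -0.985  0.003]
 [ 0.001 -0.003 -1.   ]] [-0.25163591 -0.33914155 -2.48594124] 12.23725069265436 107.74690747261047
[(0.77, [233.1, 219.8, 289.5, 285.6])]
```

View pics/c45.png

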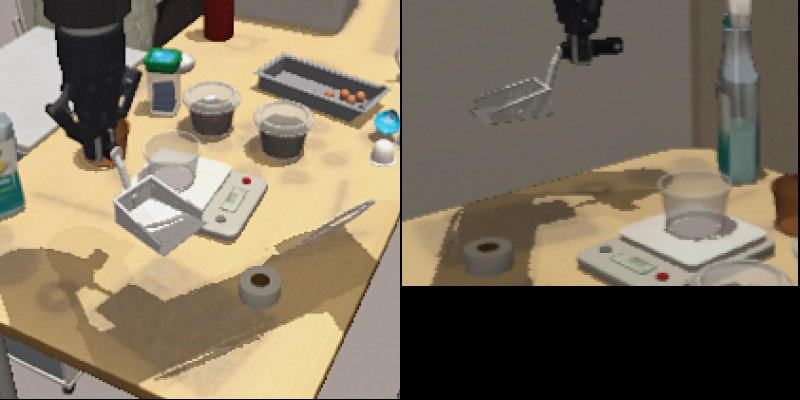

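```bash
cat >> h.py <<'E'
def scoopT(s,pitch=0.,gx=89.5,gz=52.):
    # scoop->world: tool x = -scoop x, tool z = -scoop z ; TCP at scoop (-gx,0,gz)
    M=np.eye(4);M[:3,:3]=R.from_quat(s["tcp_rot"]).as_matrix()@np.diag([-1.,1,-1])@R.from_euler('y',-pitch,degrees=True).as_matrix()
    M[:3,3]=s["eef_pos"]-M[:3,:3]@np.array([-gx,0,gz]);return M
E
python3 - <<'E'
from h import *
from scipy.optimize import least_squares
np.set_printoptions(precision=1,suppress=True)
a=pickle.load(open("c4.pkl","rb"));b=pickle.load(open("s4.pkl","rb"));s=b["s"];s["eef_pos"]=np.array([489.4,388.9,202.0])
A=np.array([[44,37,0],[44,-37,0],[-39,31,32],[-39,-31,32]],float)
ub=np.array([(202,217),(167,251),(145,177),(115,203)])/1.9+[180,150]
ua=np.array([(551,116),(480,122)])/1-[402,0];ua=ua/2.2+[120,120]
tr=lambda M,X:X@M[:3,:3].T+M[:3,3]
M=scoopT(s);print(proj(b,tr(M,A))-ub);print(proj(a,tr(M,A)),ua)
f=lambda x:(proj(b,tr(scoopT(s,x[0],89.5+x[1],52),A))-ub).ravel()
r=least_squares(f,[0,0]);print(r.x,r.fun)
E
```

```text
[[ 2.   3. ]
 [-2.7  2.6]
 [ 2.4 -1.2]
 [-1.8 -2. ]]
[[157.6 174.6]
 [150.5 167.6]
 [187.  158.3]
 [179.8 153.2]] [[187.7 172.7]
 [155.5 175.5]]
[ 2.4 -0.5] [ 2.6  1.3 -2.2  0.9  2.5 -1.9 -1.7 -2.7]
```

```bash
cat >> plan.py <<'E'
TR=dict(o=np.array([444.6,-201.6]),yaw=-7.2)
GX,GZ=89.5,52.
def pose(lip,noseyaw,p):
    Q=Rt(noseyaw+180,-p);S=Q.as_matrix()@np.diag([-1.,1,-1])
    return np.array(lip)+S@np.array([-(GX+44),0,GZ]),Q
def tpose(x,z,p,y=0):
    t=np.radians(TR["yaw"]);v=np.array([np.cos(t),np.sin(t)]);n=np.array([-v[1],v[0]])
    return pose([*(TR["o"]+x*v+y*n),z],TR["yaw"]+180,p)
E
python3 - <<'E'
from plan import *
from rig import sense
from fit import a,b,A,B,onz
print("spray",onz(a,A([(335,130)]),0),"red",onz(b,B([(322,57)]),0))
s=sense();r0=R.from_quat(s["tcp_rot"]);p0=np.array([489.4,389,202.3])
up=tpose(10,110,-3)
print(up[0],tpose(10,20,-3)[0])
rows(p0,r0,[((489,389,260),r0,2),((560,0,262),Rt(351.5),10),(up[0]+[0,0,90],up[1],8)])
E
```

```text
spray [[712.5  334.53   0.  ]] red [[ 730.04 -318.25    0.  ]]
[ 584.09 -219.22  168.92] [ 584.09 -219.22   78.92]
# per row mm 28.9 deg 0.00
# per row mm 39.5 deg 0.14
# per row mm 27.6 deg 0.41
[[[-0.0002, 0.0001, -0.0288], [0.0, 0.0, 0.0]], [[-0.0005, 0.0002, -0.0577], [0.0, 0.0, 0.0]], [[0.0132, 0.0373, -0.0578], [0.0002, 0.0001, -0.0025]], [[0.0269, 0.0744, -0.058], [0.0004, 0.0003, -0.0049]], [[0.0406, 0.1115, -0.0581], [0.0005, 0.0004, -0.0074]]]
[[[0.0134, 0.0372, -0.0002], [0.0002, 0.0001, -0.0025]], [[0.0268, 0.0744, -0.0003], [0.0004, 0.0003, -0.0049]], [[0.0402, 0.1116, -0.0005], [0.0005, 0.0004, -0.0074]], [[0.0537, 0.1488, -0.0007], [0.0007, 0.0005, -0.0098]], [[0.0671, 0.186, -0.0008], [0.0009, 0.0006, -0.0123]]]
[[[0.013, 0.0374, -0.0002], [0.0002, 0.0001, -0.0025]], [[0.0259, 0.0747, -0.0004], [0.0004, 0.0003, -0.0049]], [[0.0331, 0.1013, 0.0], [0.0004, 0.0068, -0.0078]], [[0.0402, 0.128, 0.0004], [0.0005, 0.0133, -0.0106]], [[0.0474, 0.1546, 0.0008], [0.0006, 0.0199, -0.0134]]]
[[[0.0068, 0.0267, 0.0005], [0.0001, 0.0065, -0.0028]], [[0.0136, 0.0534, 0.001], [0.0001, 0.0131, -0.0057]], [[0.0204, 0.0801, 0.0015], [0.0002, 0.0196, -0.0085]], [[0.0272, 0.1069, 0.0021], [0.0003, 0.0262, -0.0113]], [[0.034, 0.1336, 0.0026], [0.0004, 0.0327, -0.0142]]]
```

Emit:
carry_out([
  [0,[0,0,-0.029],[0,0,0]],
  [0,[0,0,-0.058],[0,0,0]],
  [0,[0.013,0.037,-0.058],[0,0,-0.002]],
  [0,[0.027,0.074,-0.058],[0,0,-0.005]],
  [0,[0.0405,0.1115,-0.058],[0,0,-0.0075]],
])

```text
clock: 8.4
eef_pos: [509.6, 270.6, 257.7]
tcp_rot: [0.997, -0.082, -0.001, 0.001]
ft_force: [0.8, -1.0, -2.1]
width: 12.0
grasp_force: 107.7
```

Emit:
carry_out([
  [0,[0.0135,0.037,0],[0,0,-0.0025]],
  [0,[0.027,0.074,0],[0,0,-0.005]],
  [0,[0.04,0.112,0],[0,0,-0.0075]],
  [0,[0.0535,0.149,0],[0,0,-0.01]],
  [0,[0.067,0.186,0],[0,0,-0.0125]],
])

```text
clock: 8.9
eef_pos: [545.1, 75.7, 257.8]
tcp_rot: [0.997, -0.076, -0.001, 0.001]
ft_force: [0.7, -0.6, -1.9]
width: 12.2
grasp_force: 107.7
```

Emit:
carry_out([
  [0,[0.013,0.037,0],[0,0,-0.0025]],
  [0,[0.026,0.075,0],[0,0,-0.005]],
  [0,[0.033,0.101,0],[0,0.007,-0.008]],
  [0,[0.04,0.128,0],[0,0.013,-0.0105]],
  [0,[0.0475,0.1545,0],[0,0.02,-0.0135]],
])

```text
clock: 9.4
eef_pos: [568.4, -83.8, 257.5]
tcp_rot: [0.998, -0.07, 0.009, 0.001]
ft_force: [-0.1, 0.3, -0.6]
width: 12.2
grasp_force: 107.8
```

Emit:
carry_out([
  [0,[0.007,0.027,0],[0,0.0065,-0.003]],
  [0,[0.0135,0.0535,0.001],[0,0.013,-0.006]],
  [0,[0.02,0.08,0.0015],[0,0.02,-0.0085]],
  [0,[0.027,0.107,0.002],[0,0.026,-0.0115]],
  [0,[0.034,0.1335,0.0025],[0,0.033,-0.014]],
])

```text
clock: 9.9
eef_pos: [583.6, -220.5, 255.6]
tcp_rot: [0.998, -0.063, 0.025, 0.002]
ft_force: [0.3, 0.2, -1.8]
width: 12.2
grasp_force: 107.8
```

Run:
```python
from plan import *
from rig import sense
s=sense();r0=R.from_quat(s["tcp_rot"])
print(s["clock"],s["eef_pos"],s["qpos"].round(2),s["ft_force"],r0.as_matrix().round(3).tolist(),s["width"],s["grasp_force"])
up=tpose(10,40,-3);rows(s["eef_pos"],r0,[(*up,9),(*up,1)])
```

```text
9.9 [ 583.63304138 -220.45002327  255.58666908] [-0.05  0.23 -0.11  0.01 -1.18  1.49] [ 0.25658979  0.22759944 -1.81810782] [[0.991, -0.125, 0.05], [-0.125, -0.992, -0.007], [0.051, 0.001, -0.999]] 12.188508119564826 107.75412082672119
# per row mm 17.4 deg 0.01
# per row mm 0.0 deg 0.00
[[[-0.0008, -0.0002, 0.0174], [0.0001, 0.0002, 0.0001]], [[-0.0017, -0.0003, 0.0348], [0.0001, 0.0004, 0.0001]], [[-0.0025, -0.0005, 0.0522], [0.0002, 0.0006, 0.0002]], [[-0.0034, -0.0006, 0.0695], [0.0003, 0.0008, 0.0002]], [[-0.0042, -0.0008, 0.0869], [0.0003, 0.001, 0.0003]]]
[[[-0.0009, -0.0001, 0.0174], [0.0001, 0.0002, 0.0001]], [[-0.0017, -0.0003, 0.0348], [0.0001, 0.0004, 0.0001]], [[-0.0026, -0.0004, 0.0522], [0.0002, 0.0006, 0.0002]], [[-0.0035, -0.0006, 0.0695], [0.0003, 0.0008, 0.0002]], [[-0.0035, -0.0006, 0.0695], [0.0003, 0.0008, 0.0002]]]
```

Emit:
carry_out([
  [0,[-0.001,0,0.03],[0,0,0]],
  [0,[-0.002,0,0.06],[0,0,0]],
  [0,[-0.003,0,0.09],[0,0,0]],
  [0,[-0.004,0,0.12],[0,0.001,0]],
  [0,[-0.006,-0.001,0.15],[0,0.001,0]],
])

```text
clock: 10.4
eef_pos: [585.3, -218.8, 104.5]
tcp_rot: [0.998, -0.063, 0.026, 0.002]
ft_force: [0.5, 0.6, -1.5]
width: 12.3
grasp_force: 107.8
```

Emit:
carry_out([
  [0,[0,0,0],[0,0,0]],
  [0,[0,0,0],[0,0,0]],
])

```text
clock: 10.6
eef_pos: [585.8, -218.9, 106.5]
tcp_rot: [0.998, -0.062, 0.026, 0.002]
ft_force: [0.3, -0.5, -1.4]
width: 12.3
grasp_force: 107.6
```

Run:
```python
from shot import *
p,s=shot("scene","c5");print(s["eef_pos"],s["ft_force"])
cv2.imwrite("pics/c5z.png",cv2.resize(p["frame"][230:360,270:430,::-1],None,fx=4.6,fy=4.6,interpolation=3))
M=scoopT(s);A=np.array([[44,37,0],[44,-37,0],[44,0,0],[-39,31,32],[-39,-31,32]],float)
print(((proj(p,A@M[:3,:3].T+M[:3,3])-[270,230])*4.6).round(0).tolist())
q,s=shot("wrist","w5");print([(x["score"],x["extent"]) for x in regions_of(q,"tray")])
```

```text
[ 585.8243139  -218.8706373   106.49952854] [ 0.31803066 -0.51173185 -1.37040093]
[[450.0, 325.0], [322.0, 236.0], [384.0, 279.0], [594.0, 179.0], [481.0, 116.0]]
[(0.72, [194.8, 259.2, 360.3, 309.6])]
```

View pics/c5z.png

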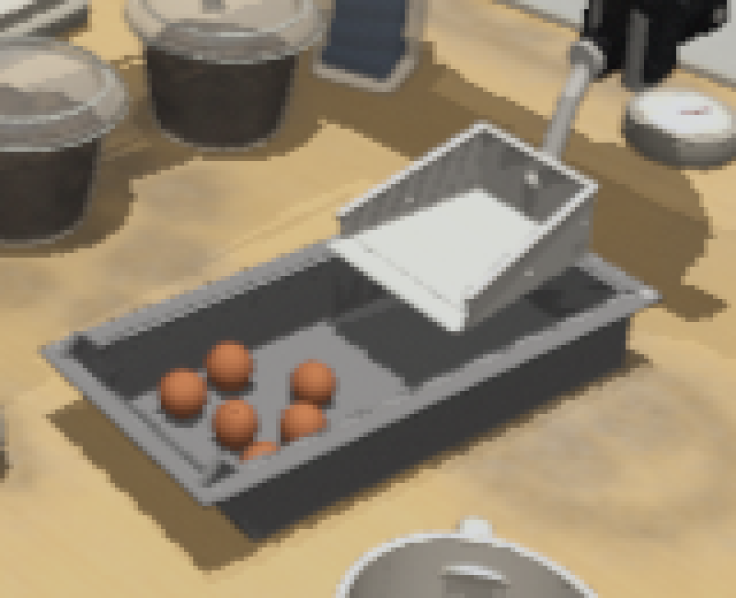

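The scoop hangs level over the far half of the tray, with lip corners at zoom (330,243) and (459,330). The tray's rim corners are at (45,350), (205,500) and (660,295), and all six balls lie ahead of the lip.

Run:
```python
from fit import *
p=pickle.load(open("c5.pkl","rb"));s=p["s"];Z=lambda l:np.array(l)/4.6+[270,230]
C=[(115,-52,37),(-117,52,37),(-117,-52,37)]
x=fit([(p,None,C,Z([(660,295),(45,350),(205,500)]))],[445,-200,-.12])
M=scoopT(s);lip=M[:3,:3]@[44,0,0]+M[:3,3]
v=np.array([np.cos(x[2]),np.sin(x[2])]);n=np.array([-v[1],v[0]])
for z in(lip[2],lip[2]+3):
    L=onz(p,Z([(330,243),(459,330)]),z)[:,:2];print(z,"lip corners tray frame (scene)",[( (q-x[:2])@v,(q-x[:2])@n) for q in L],"width",np.linalg.norm(L[0]-L[1]))
t=np.radians(-7.2);v=np.array([np.cos(t),np.sin(t)]);n=np.array([-v[1],v[0]]);q=lip[:2]-[444.6,-201.6];print("predicted",q@v,q@n,lip)
```

```text
[[0.0, 0.2], [-0.6, -0.7], [0.5, 0.3]]
[ 440.   -205.92] -7.473632996945298 []
47.69633043940516 lip corners tray frame (scene) [(np.float64(14.885746228561445), np.float64(36.74440785546701)), (np.float64(16.351223607799604), np.float64(-35.99909524055013))] width 72.75826321889022
50.69633043940516 lip corners tray frame (scene) [(np.float64(11.559866211900491), np.float64(33.28683576390065)), (np.float64(13.014604669429215), np.float64(-38.923607732782706))] width 72.22509545834822
predicted 11.629195317275729 0.39686954961782517 [ 456.19 -202.66   47.7 ]
```

Emit:
carry_out([
  [0,[0,0,0.01],[0,0,0]],
  [0,[0,0,0.02],[0,0,0]],
  [0,[0,0,0.028],[0,0,0]],
  [0,[0,0,0.034],[0,0,0]],
  [0,[0,0,0.037],[0,0,0]],
])

```text
clock: 11.25
eef_pos: [587.8, -219.0, 69.0]
tcp_rot: [0.998, -0.063, 0.026, 0.002]
ft_force: [-0.1, 1.0, -1.8]
width: 12.5
grasp_force: 107.8
```

Emit:
carry_out([
  [0,[0,0,0.001],[0,0,0]],
  [0,[0,0,0.002],[0,0,0]],
  [0,[0,0,0.003],[0,0,0]],
])

```text
clock: 11.55
eef_pos: [588.6, -219.1, 67.4]
tcp_rot: [0.998, -0.063, 0.027, 0.002]
ft_force: [-0.3, 0.0, -2.4]
width: 12.2
grasp_force: 107.8
```

Emit:
carry_out([
  [0,[0,0,0.001],[0,0,0]],
  [0,[0,0,0.002],[0,0,0]],
  [0,[0,0,0.002],[0,0,0]],
])

```text
clock: 11.85
eef_pos: [588.4, -219.1, 65.1]
tcp_rot: [0.998, -0.063, 0.027, 0.002]
ft_force: [0.7, -0.6, -2.3]
width: 12.3
grasp_force: 107.8
```

Emit:
carry_out([
  [0,[0,0,0.001],[0,0,0]],
  [0,[0,0,0.001],[0,0,0]],
])

```text
clock: 12.05
eef_pos: [588.3, -219.1, 64.2]
tcp_rot: [0.998, -0.063, 0.027, 0.002]
ft_force: [-2.3, -0.3, -0.3]
width: 11.9
grasp_force: 107.8
```

Emit:
carry_out([
  [0,[0,0,0.001],[0,0,0]],
  [0,[0,0,0.001],[0,0,0]],
])

```text
clock: 12.25
eef_pos: [588.4, -219.1, 63.4]
tcp_rot: [0.998, -0.063, 0.027, 0.002]
ft_force: [-2.2, -0.1, 3.0]
width: 12.3
grasp_force: 108.5
```

Emit:
carry_out([
  [0,[0,0,0.001],[0,0,0]],
  [0,[0,0,0.001],[0,0,0]],
])

```text
clock: 12.45
eef_pos: [588.5, -219.2, 62.7]
tcp_rot: [0.998, -0.063, 0.027, 0.002]
ft_force: [-3.0, 0.4, 6.3]
width: 12.2
grasp_force: 109.2
```

Run:
```python
from plan import *
from rig import sense
s=sense();r0=R.from_quat(s["tcp_rot"])
print(s["eef_pos"],r0.as_matrix().round(3).tolist())
t=np.radians(-7.2);v=np.array([np.cos(t),np.sin(t),0])
rows(s["eef_pos"],r0,[(s["eef_pos"]-88*v+[0,-.5,.6],Rt(352.8,3),10)])
```

```text
[ 588.46210424 -219.21158055   62.67104858] [[0.991, -0.125, 0.053], [-0.125, -0.992, -0.008], [0.054, 0.001, -0.999]]
# per row mm 8.8 deg 0.01
[[[-0.0088, 0.0, -0.0005], [0.0001, -0.0002, 0.0001]], [[-0.0176, 0.0001, -0.0011], [0.0002, -0.0003, 0.0001]], [[-0.0263, 0.0001, -0.0016], [0.0003, -0.0005, 0.0002]], [[-0.0351, 0.0002, -0.0021], [0.0004, -0.0006, 0.0002]], [[-0.0439, 0.0002, -0.0027], [0.0004, -0.0008, 0.0003]]]
[[[-0.0088, 0.0, -0.0005], [0.0001, -0.0002, 0.0001]], [[-0.0176, 0.0001, -0.0011], [0.0002, -0.0003, 0.0001]], [[-0.0263, 0.0001, -0.0016], [0.0003, -0.0005, 0.0002]], [[-0.0351, 0.0002, -0.0021], [0.0004, -0.0006, 0.0002]], [[-0.0439, 0.0002, -0.0026], [0.0004, -0.0008, 0.0003]]]
```

Emit:
carry_out([
  [0,[-0.009,0,-0.0008],[0,0,0]],
  [0,[-0.018,0,-0.0013],[0,0,0]],
  [0,[-0.026,0,-0.0018],[0,0,0]],
  [0,[-0.035,0,-0.0023],[0,0,0]],
  [0,[-0.044,0,-0.0028],[0,0,0]],
])

```text
clock: 12.95
eef_pos: [544.3, -213.5, 62.8]
tcp_rot: [0.998, -0.063, 0.027, 0.002]
ft_force: [3.1, -0.1, 2.4]
width: 12.4
grasp_force: 108.4
```

Emit:
carry_out([
  [0,[-0.008,0,-0.0005],[0,0,0]],
  [0,[-0.016,0,-0.001],[0,0,0]],
  [0,[-0.024,0,-0.0014],[0,0,0]],
  [0,[-0.03,0,-0.0018],[0,0,0]],
  [0,[-0.036,0,-0.0022],[0,0,0]],
])

```text
clock: 13.45
eef_pos: [508.8, -209.0, 62.9]
tcp_rot: [0.998, -0.063, 0.027, 0.002]
ft_force: [2.0, -0.5, 2.5]
width: 12.4
grasp_force: 108.3
```

Run:
```python
from shot import *
p,s=shot("scene","c6");print(s["eef_pos"],s["ft_force"])
cv2.imwrite("pics/c6z.png",cv2.resize(p["frame"][240:360,270:400,::-1],None,fx=4.5,fy=4.5,interpolation=3))
```

```text
[ 508.75548223 -209.01699091   62.8934677 ] [ 1.97979471 -0.50918319  2.5163213 ]
```

View pics/c6z.png

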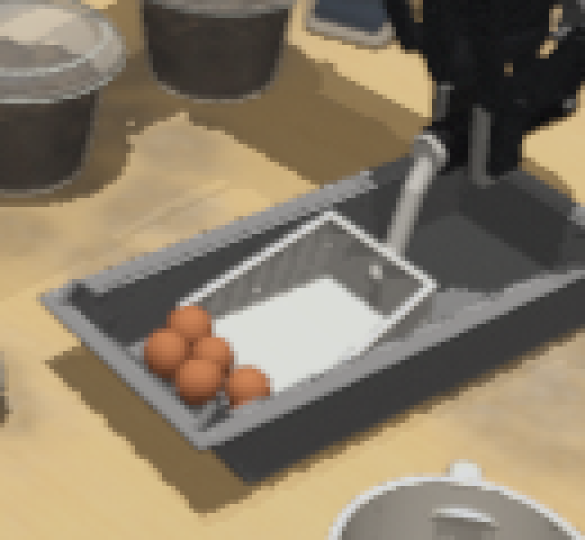

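The balls are bunched between the lip and the slope, around (205,355), with some already over the lip. I push on gently.

Emit:
carry_out([
  [0,[-0.004,0,-0.0002],[0,0,0]],
  [0,[-0.008,0,-0.0004],[0,0,0]],
  [0,[-0.011,0,-0.0006],[0,0,0]],
])

```text
clock: 13.8
eef_pos: [498.0, -207.7, 62.8]
tcp_rot: [0.998, -0.063, 0.027, 0.002]
ft_force: [1.9, -0.3, 3.2]
width: 11.9
grasp_force: 108.3
```

Emit:
carry_out([
  [0,[-0.002,0,-0.0001],[0,0,0]],
  [0,[-0.004,0,-0.0002],[0,0,0]],
  [0,[-0.005,0,-0.0003],[0,0,0]],
])

```text
clock: 14.1
eef_pos: [495.9, -207.2, 64.0]
tcp_rot: [0.998, -0.062, 0.03, 0.002]
ft_force: [8.4, -1.5, 4.1]
width: 12.3
grasp_force: 108.5
```

Run:
```python
from shot import *
p,s=shot("scene","c7");print(s["eef_pos"],s["ft_force"])
cv2.imwrite("pics/c7z.png",cv2.resize(p["frame"][285:355,275:355,::-1],None,fx=6,fy=6,interpolation=3))
print([(round(x["score"],2),x["extent"]) for x in regions_of(p,"ball_0") if x["score"]>.3])
```

```text
[ 495.93914756 -207.20057539   64.04216363] [ 8.41019521 -1.47563507  4.11436895]
[(0.62, [307.7, 263.4, 393.7, 323.7]), (0.61, [313.0, 317.2, 323.1, 321.6]), (0.58, [316.9, 320.4, 324.5, 331.2]), (0.58, [306.5, 304.7, 316.2, 318.0]), (0.42, [309.6, 317.9, 320.1, 328.5])]
```

View pics/c7z.png

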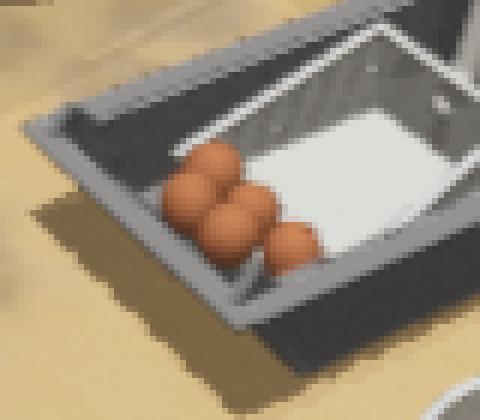

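The lip is at the foot of the slope under the balls; five show on or over the lip, around (230,205), and the sixth is likely hidden by the near rim. Next I climb the slope while tilting the nose up.

Run:
```python
from plan import *
from rig import sense
s=sense();r0=R.from_quat(s["tcp_rot"]);print(s["eef_pos"])
W=[(-84,5,-3.4,0),(-93,17,8,5),(-103,28,13,5),(-109,37,16,5),(-107,70,18,5),(-100,140,18,5)]
P=[tpose(x,z,p) for x,z,p,_ in W]
rows(s["eef_pos"],P[0][1],[(s["eef_pos"]+q[0]-P[0][0],q[1],w[3]) for q,w in zip(P[1:],W[1:])])
```

```text
[ 495.92228725 -207.1786026    64.05108849]
# per row mm 3.0 deg 2.28
# per row mm 1.6 deg 1.00
# per row mm 1.1 deg 0.60
# per row mm 5.6 deg 0.40
# per row mm 14.1 deg 0.00
[[[-0.0001, -0.0, 0.003], [0.0, -0.0398, -0.0]], [[-0.0003, 0.0, 0.006], [0.0, -0.0796, -0.0]], [[-0.0004, -0.0, 0.0089], [0.0, -0.1194, -0.0]], [[-0.0005, 0.0, 0.0119], [0.0, -0.1592, 0.0]], [[-0.0006, -0.0, 0.0149], [0.0, -0.199, 0.0]]]
[[[-0.0015, -0.0, 0.0005], [0.0, -0.0175, -0.0]], [[-0.003, 0.0, 0.0009], [-0.0, -0.0349, -0.0]], [[-0.0044, -0.0, 0.0014], [-0.0, -0.0524, -0.0]], [[-0.0059, -0.0, 0.0019], [-0.0, -0.0698, -0.0]], [[-0.0074, -0.0, 0.0023], [-0.0, -0.0873, -0.0]]]
[[[-0.0011, -0.0, -0.0001], [0.0, -0.0105, 0.0]], [[-0.0021, -0.0, -0.0001], [0.0, -0.0209, 0.0]], [[-0.0032, -0.0, -0.0002], [0.0, -0.0314, 0.0]], [[-0.0043, -0.0, -0.0003], [0.0, -0.0419, -0.0]], [[-0.0053, -0.0, -0.0004], [0.0, -0.0524, 0.0]]]
[[[-0.0011, -0.0, -0.0055], [0.0, -0.007, -0.0]], [[-0.0022, 0.0, -0.011], [-0.0, -0.014, -0.0]], [[-0.0033, -0.0, -0.0165], [-0.0, -0.0209, -0.0]], [[-0.0044, 0.0, -0.0221], [-0.0, -0.0279, -0.0]], [[-0.0054, 0.0, -0.0276], [-0.0, -0.0349, -0.0]]]
[[[-0.003, 0.0, -0.0137], [0.0, 0.0, -0.0]], [[-0.006, -0.0, -0.0275], [0.0, 0.0, -0.0]], [[-0.009, -0.0, -0.0412], [0.0, 0.0, -0.0]], [[-0.012, -0.0, -0.055], [0.0, 0.0, -0.0]], [[-0.015, -0.0, -0.0687], [0.0, 0.0, -0.0]]]
```

Emit:
carry_out([
  [0,[0,0,0.0025],[0,-0.039,0]],
  [0,[0,0,0.0055],[0,-0.079,0]],
  [0,[0,0,0.0082],[0,-0.119,0]],
  [0,[0,0,0.011],[0,-0.159,0]],
  [0,[0,0,0.014],[0,-0.199,0]],
])

```text
clock: 14.7
eef_pos: [492.9, -207.0, 48.2]
tcp_rot: [0.995, -0.063, -0.074, -0.004]
ft_force: [3.8, -1.4, 2.3]
width: 12.2
grasp_force: 108.5
```

Emit:
carry_out([
  [0,[-0.0015,0,0.0004],[0,-0.018,0]],
  [0,[-0.003,0,0.0008],[0,-0.035,0]],
  [0,[-0.0045,0,0.0012],[0,-0.052,0]],
  [0,[-0.006,0,0.0016],[0,-0.07,0]],
  [0,[-0.0075,0,0.002],[0,-0.087,0]],
])

```text
clock: 15.2
eef_pos: [485.9, -206.1, 48.1]
tcp_rot: [0.991, -0.062, -0.116, -0.007]
ft_force: [-0.6, -0.1, -2.2]
width: 12.5
grasp_force: 107.6
```

Run:
```python
from shot import *
p,s=shot("scene","c8");print(s["eef_pos"],s["ft_force"],R.from_quat(s["tcp_rot"]).as_matrix()[:,0])
rs=[x for x in regions_of(p,"ball_0") if x["score"]>.25];print([(round(x["score"],2),x["extent"]) for x in rs])
h=cv2.cvtColor(p["frame"],cv2.COLOR_RGB2HSV);m=cv2.inRange(h,(3,110,60),(15,255,255))[280:350,280:360]
n,_,st,c=cv2.connectedComponentsWithStats(m);print([(st[i].tolist(),c[i].round().tolist()) for i in range(1,n) if st[i,4]>8])
```

```text
[ 485.88112331 -206.13247759   48.07471828] [-0.62628057 -0.13579899 -2.24712669] [ 0.96524451 -0.12183285 -0.23121372]
[(0.56, [322.1, 296.9, 330.1, 306.8])]
[([39, 20, 24, 18, 247], [49.0, 29.0]), ([29, 42, 11, 10, 70], [34.0, 46.0])]
```

```bash
python3 - <<'E'
from h import *
p=pickle.load(open("c8.pkl","rb"));s=p["s"]
x0=np.array([440,-205.9]);t=np.radians(-7.47);v=np.array([np.cos(t),np.sin(t)]);n=np.array([-v[1],v[0]])
for z in(14,30,40):
    q=onz(p,[(314.4,326.3),(329,309)],z)[:,:2]-x0;print(z,[(round(a@v),round(a@n)) for a in q])
M=scoopT(s);tr=lambda X:np.array(X,float)@M[:3,:3].T+M[:3,3]
print((proj(p,tr([(44,37,0),(44,-37,0),(44,37,14),(-39,31,32),(-39,-31,32),(-39,31,2),(-39,-31,2)]))+[1.9,1.3]).round(0).tolist(),tr([(44,0,0),(-39,0,0)]))
E
python3 -c "
import cv2
i=cv2.imread('pics/c8.png')[270:350,285:375];cv2.imwrite('pics/c8z.png',cv2.resize(i,None,fx=6,fy=6,interpolation=3))"
```

```text
14 [(-80, -5), (-27, 20)]
30 [(-93, -20), (-42, 4)]
40 [(-101, -30), (-51, -6)]
[[319.0, 333.0], [294.0, 310.0], [321.0, 326.0], [357.0, 308.0], [334.0, 291.0], [353.0, 323.0], [330.0, 305.0]] [[ 345.08877639 -188.39178308   28.35080363]
 [ 425.20407103 -198.50390945    9.16006455]]
```

Emit:
carry_out([
  [0,[0,0,-0.001],[0,-0.01,0]],
  [0,[-0.001,0,-0.003],[0,-0.02,0]],
  [0,[-0.001,0,-0.005],[0,-0.03,0]],
  [0,[-0.001,0,-0.008],[0,-0.04,0]],
  [0,[-0.001,0,-0.012],[0,-0.05,0]],
])

```text
clock: 15.8
eef_pos: [488.1, -206.4, 60.2]
tcp_rot: [0.988, -0.062, -0.141, -0.009]
ft_force: [-0.5, 0.3, -2.6]
width: 12.3
grasp_force: 107.6
```

Emit:
carry_out([
  [0,[-0.001,0,-0.006],[0,-0.01,0]],
  [0,[-0.002,0,-0.012],[0,-0.02,0]],
  [0,[-0.003,0,-0.018],[0,-0.03,0]],
  [0,[-0.004,0,-0.025],[0,-0.03,0]],
  [0,[-0.005,0,-0.032],[0,-0.03,0]],
])

```text
clock: 16.3
eef_pos: [492.3, -206.9, 92.6]
tcp_rot: [0.986, -0.062, -0.155, -0.009]
ft_force: [-0.1, -0.5, -2.6]
width: 12.5
grasp_force: 107.6
```

```bash
cat > cnt.py <<'E'
from shot import *
def cnt(cam,tag):
    p,s=shot(cam,tag);print(s["eef_pos"].round(1),s["ft_force"].round(1),R.from_quat(s["tcp_rot"]).as_matrix()[:,0].round(3),s["clock"])
    m=cv2.inRange(cv2.cvtColor(p["frame"],cv2.COLOR_RGB2HSV),(3,110,60),(15,255,255));m[:200]=0
    n,_,st,c=cv2.connectedComponentsWithStats(m);print(cam,[(st[i].tolist(),c[i].round(1).tolist()) for i in range(1,n) if st[i,4]>15])
    return p,s
E
python3 - <<'E'
from cnt import *
p,s=cnt("scene","c9");
M=scoopT(s);tr=lambda X:np.array(X,float)@M[:3,:3].T+M[:3,3]
print((proj(p,tr([(44,37,0),(44,-37,0),(44,37,14),(-39,31,32),(-39,-31,32),(-39,31,2),(-39,-31,2)]))+[1.9,1.3]).round(0).tolist(),tr([(44,0,0),(-39,0,0)]).round(0).tolist())
E
```

```text
[ 492.3 -206.9   92.6] [-0.1 -0.5 -2.6] [ 0.944 -0.119 -0.307] 16.3
scene [([288, 200, 30, 27, 635], [302.0, 211.3]), ([516, 225, 7, 7, 16], [519.2, 227.8]), ([488, 252, 16, 20, 65], [495.9, 261.9]), ([500, 255, 13, 12, 40], [506.9, 261.3]), ([497, 268, 10, 9, 22], [501.8, 272.3]), ([490, 272, 6, 9, 20], [492.6, 275.9]), ([323, 276, 21, 16, 208], [332.0, 283.6]), ([493, 293, 15, 6, 27], [499.2, 296.4])]
[[324.0, 304.0], [297.0, 282.0], [326.0, 296.0], [362.0, 283.0], [338.0, 268.0], [357.0, 299.0], [333.0, 282.0]] [[350.0, -189.0, 84.0], [429.0, -199.0, 59.0]]
```

Run:
```python
from cnt import *
p,s=cnt("side","s9")
M=scoopT(s);tr=lambda X:np.array(X,float)@M[:3,:3].T+M[:3,3]
print(proj(p,tr([(44,37,0),(44,-37,0),(-39,31,32),(-39,-31,32)])).round(0).tolist())
i=cv2.resize(p["frame"][150:225,310:410,::-1],None,fx=4,fy=4,interpolation=3)
q=pickle.load(open("c9.pkl","rb"));j=cv2.resize(q["frame"][255:345,275:375,::-1],None,fx=4,fy=4,interpolation=3)
c=np.zeros((360,800,3),np.uint8);c[:300,:400]=i;c[:,400:]=j;cv2.imwrite("pics/last.png",c)
```

```text
[ 493.  -207.1   93.8] [ 2.1 -0.6 -0.4] [ 0.945 -0.119 -0.305] 16.35
side [([220, 209, 29, 29, 616], [234.4, 222.6]), ([312, 294, 7, 6, 24], [315.1, 296.5])]
[[379.0, 183.0], [369.0, 192.0], [355.0, 175.0], [347.0, 182.0]]
```

View pics/last.png

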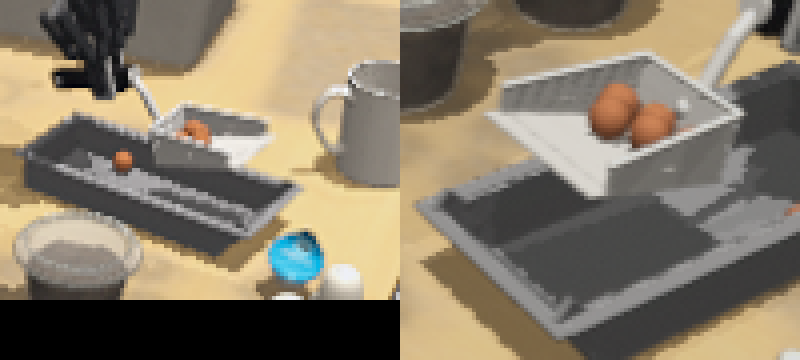

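The side view (left half) shows one ball left in the tray's far half at (122,160), with the rest piled at the back of the scoop. Scene (right half) shows three clearly at (615,110), (622,95) and (652,125), plus orange behind the right wall at (690,130). I lift on and count what remains in the tray.

Emit:
carry_out([
  [0,[-0.004,0,-0.014],[0,0,0]],
  [0,[-0.01,0,-0.035],[0,0,0]],
  [0,[-0.017,0,-0.056],[0,0,0]],
  [0,[-0.024,0,-0.077],[0,0,0]],
  [0,[-0.03,0,-0.098],[0,0,0]],
])

```text
clock: 16.9
eef_pos: [493.3, -207.0, 196.3]
tcp_rot: [0.986, -0.062, -0.155, -0.009]
ft_force: [0.1, 0.1, -2.7]
width: 11.9
grasp_force: 107.6
```

Emit:
carry_out([
  [0,[-0.006,0,-0.02],[0,0,0]],
  [0,[-0.012,0,-0.04],[0,0,0]],
  [0,[-0.012,-0.02,-0.04],[0,0,0]],
  [0,[-0.012,-0.045,-0.04],[0,0,0]],
  [0,[-0.012,-0.07,-0.04],[0,0,0]],
])

```text
clock: 17.4
eef_pos: [503.0, -137.1, 237.2]
tcp_rot: [0.986, -0.062, -0.155, -0.01]
ft_force: [-0.7, 0.5, -1.9]
width: 12.5
grasp_force: 107.7
```

```bash
cat > c2.py <<'E'
from shot import *
def orange(cam,tag,roi):
    p,s=shot(cam,tag);x0,y0,x1,y1=roi
    m=np.zeros(p["frame"].shape[:2],np.uint8);f=p["frame"].astype(int)
    m[(f[:,:,0]>1.6*f[:,:,2])&(f[:,:,0]>1.45*f[:,:,1])&(f[:,:,0]>70)]=1
    k=np.zeros_like(m);k[y0:y1,x0:x1]=m[y0:y1,x0:x1]
    n,_,st,c=cv2.connectedComponentsWithStats(k);print(cam,[(st[i].tolist()) for i in range(1,n) if st[i,4]>3]);return p,s
E
python3 - <<'E'
from c2 import *
q=np.zeros(1)
p,s=orange("scene","c10",(270,150,430,360));print(s["eef_pos"],s["ft_force"])
M=scoopT(s);tr=lambda X:np.array(X,float)@M[:3,:3].T+M[:3,3]
X=[(44,37,0),(44,-37,0),(-39,31,32),(-39,-31,32)]
print(proj(p,tr(X)).round(0).tolist(),tr([(44,0,0)]))
p,s=orange("side","s10",(300,130,410,230))
print(proj(p,tr(X)).round(0).tolist())
E
```

```text
scene [[305, 190, 14, 6, 62], [288, 202, 27, 25, 415]]
[ 502.96584411 -137.09669771  237.20476473] [-0.67272819  0.46974255 -1.91934983]
[[300.0, 204.0], [275.0, 191.0], [340.0, 191.0], [317.0, 181.0]] [[ 361.08955413 -119.11032248  228.61065946]]
side [[300, 133, 4, 18, 51], [348, 149, 8, 4, 18], [332, 186, 5, 5, 19]]
[[374.0, 151.0], [363.0, 158.0], [348.0, 143.0], [338.0, 149.0]]
```

Only that one ball shows in the tray, so five are in the scoop. I carry it over the jars.

Run:
```python
from plan import *
from rig import sense
s=sense();r0=R.from_quat(s["tcp_rot"]);print(s["eef_pos"])
rows(s["eef_pos"],r0,[(*pose((531,188,225),172.8,18),15),(*pose((531,188,140),172.8,5),8),(*pose((531,188,107),172.8,4),7)])
```

```text
[ 503.45470467 -135.54048937  237.14826315]
# per row mm 23.3 deg 0.01
# per row mm 6.7 deg 1.62
# per row mm 4.4 deg 0.14
[[[0.0084, -0.0216, -0.0024], [0.0, -0.0002, 0.0002]], [[0.0167, -0.0432, -0.0048], [0.0001, -0.0004, 0.0003]], [[0.0251, -0.0648, -0.0072], [0.0001, -0.0006, 0.0005]], [[0.0335, -0.0864, -0.0096], [0.0002, -0.0008, 0.0006]], [[0.0419, -0.108, -0.0121], [0.0002, -0.001, 0.0008]]]
[[[0.0084, -0.0216, -0.0024], [0.0, -0.0002, 0.0002]], [[0.0167, -0.0432, -0.0048], [0.0001, -0.0004, 0.0003]], [[0.0251, -0.0648, -0.0072], [0.0001, -0.0006, 0.0005]], [[0.0334, -0.0865, -0.0097], [0.0002, -0.0008, 0.0006]], [[0.0418, -0.1081, -0.0121], [0.0002, -0.001, 0.0008]]]
[[[0.0083, -0.0216, -0.0024], [0.0, -0.0002, 0.0002]], [[0.0167, -0.0432, -0.0048], [0.0001, -0.0004, 0.0003]], [[0.025, -0.0649, -0.0073], [0.0001, -0.0006, 0.0005]], [[0.0333, -0.0865, -0.0097], [0.0002, -0.0008, 0.0006]], [[0.0417, -0.1081, -0.0121], [0.0002, -0.001, 0.0008]]]
[[[0.0014, -0.0, 0.0065], [-0.0, 0.0284, 0.0]], [[0.0028, 0.0, 0.013], [-0.0, 0.0567, 0.0]], [[0.0042, 0.0, 0.0196], [-0.0, 0.0851, -0.0]], [[0.0056, -0.0, 0.0261], [-0.0, 0.1134, 0.0]], [[0.007, 0.0, 0.0326], [-0.0, 0.1418, 0.0]]]
[[[0.0005, -0.0, 0.0066], [-0.0, 0.0284, -0.0]], [[0.0009, 0.0, 0.0133], [0.0, 0.0567, 0.0]], [[0.0014, 0.0, 0.0199], [0.0, 0.0851, -0.0]], [[0.002, 0.0, 0.0243], [-0.0, 0.0876, -0.0]], [[0.0027, 0.0, 0.0286], [0.0, 0.0901, -0.0]]]
[[[0.0003, -0.0, 0.0044], [0.0, 0.0025, 0.0]], [[0.0005, -0.0, 0.0087], [0.0, 0.005, 0.0]], [[0.0008, -0.0, 0.0131], [0.0, 0.0075, 0.0]], [[0.001, -0.0, 0.0175], [-0.0, 0.01, 0.0]], [[0.0013, -0.0, 0.0218], [0.0, 0.0125, 0.0]]]
```

Emit:
carry_out([
  [0,[0.005,-0.012,-0.001],[0,0,0]],
  [0,[0.012,-0.032,-0.003],[0,0,0]],
  [0,[0.022,-0.055,-0.006],[0,0,0]],
  [0,[0.032,-0.081,-0.009],[0,0,0]],
  [0,[0.042,-0.108,-0.012],[0,0,0]],
])

```text
clock: 18.0
eef_pos: [561.0, -34.5, 234.7]
tcp_rot: [0.986, -0.062, -0.155, -0.009]
ft_force: [0.0, -0.4, -2.0]
width: 12.0
grasp_force: 107.7
```

Emit:
carry_out([
  [0,[0.0084,-0.0216,-0.0024],[0,0,0]],
  [0,[0.017,-0.043,-0.005],[0,0,0]],
  [0,[0.025,-0.065,-0.007],[0,0,0]],
  [0,[0.0335,-0.0865,-0.01],[0,0,0]],
  [0,[0.042,-0.108,-0.012],[0,0,0]],
])

```text
clock: 18.5
eef_pos: [617.7, 67.2, 233.1]
tcp_rot: [0.986, -0.062, -0.155, -0.009]
ft_force: [0.5, -0.0, -2.1]
width: 12.0
grasp_force: 107.7
```

Emit:
carry_out([
  [0,[0.01,-0.026,-0.003],[0,0,0]],
  [0,[0.02,-0.052,-0.006],[0,0,0]],
  [0,[0.03,-0.077,-0.009],[0,0,0]],
  [0,[0.037,-0.097,-0.011],[0,0,0]],
  [0,[0.0415,-0.108,-0.012],[0,0,0.001]],
])

```text
clock: 19.0
eef_pos: [673.8, 169.7, 230.9]
tcp_rot: [0.986, -0.062, -0.156, -0.009]
ft_force: [0.2, 0.1, -3.1]
width: 12.2
grasp_force: 107.7
```

Run:
```python
from plan import *
from c2 import *
p,s=orange("side","s11",(200,100,360,260));r0=R.from_quat(s["tcp_rot"]);print(s["clock"],s["eef_pos"],s["ft_force"],s["grasp_force"])
orange("scene","c11",(150,100,430,350))
rows(s["eef_pos"],r0,[(*pose((531,188,142),172.8,5),15)])
```

```text
side [[288, 133, 16, 32, 262], [244, 175, 12, 7, 53], [332, 186, 5, 5, 19], [220, 210, 28, 28, 595], [307, 244, 5, 3, 14]]
19.0 [673.84070335 169.66686256 230.85364534] [ 0.24567687  0.08010486 -3.07510384] 107.69317388534546
scene [[288, 199, 30, 28, 513], [303, 199, 6, 1, 6]]
# per row mm 3.3 deg 0.86
[[[0.0006, -0.0, 0.0032], [0.0001, 0.015, 0.0]], [[0.0012, -0.0, 0.0064], [0.0002, 0.0301, 0.0]], [[0.0018, -0.0001, 0.0097], [0.0003, 0.0451, 0.0]], [[0.0023, -0.0001, 0.0129], [0.0004, 0.0601, 0.0]], [[0.0029, -0.0001, 0.0161], [0.0004, 0.0752, 0.0]]]
[[[0.0003, -0.0, 0.0033], [0.0001, 0.015, 0.0]], [[0.0007, -0.0, 0.0065], [0.0002, 0.0301, 0.0]], [[0.001, -0.0001, 0.0098], [0.0003, 0.0451, 0.0]], [[0.0014, -0.0001, 0.013], [0.0004, 0.0601, 0.0]], [[0.0017, -0.0001, 0.0163], [0.0004, 0.0752, 0.0]]]
[[[0.0001, -0.0, 0.0033], [0.0001, 0.015, 0.0]], [[0.0002, -0.0, 0.0065], [0.0002, 0.0301, 0.0]], [[0.0003, -0.0001, 0.0098], [0.0003, 0.0451, 0.0]], [[0.0004, -0.0001, 0.0131], [0.0004, 0.0601, 0.0]], [[0.0005, -0.0001, 0.0164], [0.0004, 0.0752, 0.0]]]
```

Emit:
carry_out([
  [0,[0.0006,0,0.0032],[0,0.015,0]],
  [0,[0.0012,0,0.0064],[0,0.03,0]],
  [0,[0.0018,0,0.0097],[0,0.045,0]],
  [0,[0.0023,0,0.0129],[0,0.06,0]],
  [0,[0.0029,0,0.016],[0,0.075,0]],
])

```text
clock: 19.6
eef_pos: [670.8, 167.4, 215.8]
tcp_rot: [0.991, -0.063, -0.117, -0.007]
ft_force: [0.4, 0.2, -2.2]
width: 12.0
grasp_force: 107.7
```

Emit:
carry_out([
  [0,[0.0003,0,0.0033],[0,0.015,0]],
  [0,[0.0007,0,0.0065],[0,0.03,0]],
  [0,[0.001,0,0.0098],[0,0.045,0]],
  [0,[0.0014,0,0.013],[0,0.06,0]],
  [0,[0.0017,0,0.0163],[0,0.075,0]],
])

```text
clock: 20.1
eef_pos: [668.9, 168.0, 199.1]
tcp_rot: [0.995, -0.063, -0.08, -0.005]
ft_force: [0.3, -0.3, -1.5]
width: 12.2
grasp_force: 107.7
```

Emit:
carry_out([
  [0,[0.0001,0,0.0033],[0,0.015,0]],
  [0,[0.0002,0,0.0065],[0,0.03,0]],
  [0,[0.0003,0,0.0098],[0,0.045,0]],
  [0,[0.0004,0,0.013],[0,0.06,0]],
  [0,[0.0005,0,0.0164],[0,0.075,0]],
])

```text
clock: 20.6
eef_pos: [666.8, 168.2, 182.9]
tcp_rot: [0.997, -0.063, -0.043, -0.002]
ft_force: [-0.3, -0.0, -1.5]
width: 12.4
grasp_force: 107.6
```

Run:
```python
from plan import *
from c2 import *
np.set_printoptions(precision=1,suppress=True)
a,s=orange("scene","c12",(150,100,285,260));r0=R.from_quat(s["tcp_rot"]);print(s["clock"],s["eef_pos"],s["ft_force"],s["grasp_force"])
b,_=orange("side","s12",(225,100,290,260))
M=scoopT(s);tr=lambda X:np.array(X,float)@M[:3,:3].T+M[:3,3];print("lip",tr([(44,0,0),(-39,0,0)]))
X=tr([(44,37,0),(44,-37,0),(-39,31,32),(-39,-31,32),(-39,31,0),(-39,-31,0),(44,37,14),(44,-37,14)])
th=np.linspace(0,6.28,60);C=np.vstack([np.c_[520.5+r*np.cos(th),189.5+r*np.sin(th),0*th+z] for r,z in((42,92),(31,32))])
for p in(a,b):
    q=proj(p,X);print("pred scoop",q.min(0),q.max(0));q=proj(p,C);print("pred cup",q.min(0),q.max(0))
    for t in("scoop","cup"):print(t,[(round(x["score"],2),x["extent"]) for x in regions_of(p,t)])
rows(s["eef_pos"],r0,[(*pose((531,188,108),172.8,3),10)])
```

```text
scene [[270, 172, 11, 7, 41], [235, 244, 6, 3, 16]]
20.6 [666.8 168.2 182.9] [-0.3 -0.  -1.5] 107.60756492614746
side [[288, 133, 2, 3, 5], [246, 195, 12, 10, 77], [225, 210, 23, 28, 546]]
lip [[530.4 185.5 142.5]
 [612.4 175.1 135.4]]
pred scoop [249.7 165.1] [291.6 186.1]
pred cup [236.7 195.5] [269.2 227.1]
scoop [(0.66, [252.6, 152.6, 319.3, 184.7])]
cup [(0.85, [287.3, 200.3, 318.1, 228.2]), (0.59, [235.6, 197.4, 269.7, 228.8])]
pred scoop [237.1 187.9] [276.2 214.7]
pred cup [255.5 217.7] [285.3 249.5]
scoop [(0.81, [217.7, 169.2, 278.7, 216.3])]
cup [(0.86, [218.7, 212.5, 248.5, 236.9]), (0.72, [251.3, 219.4, 285.4, 250.3]), (0.45, [252.1, 176.3, 278.4, 209.5])]
# per row mm 3.0 deg 0.19
[[[0.0001, -0.0003, 0.003], [0.0001, 0.0033, -0.0001]], [[0.0003, -0.0005, 0.006], [0.0002, 0.0067, -0.0001]], [[0.0004, -0.0008, 0.009], [0.0003, 0.01, -0.0002]], [[0.0006, -0.001, 0.012], [0.0004, 0.0134, -0.0003]], [[0.0007, -0.0013, 0.0149], [0.0005, 0.0167, -0.0003]]]
[[[0.0001, -0.0003, 0.003], [0.0001, 0.0033, -0.0001]], [[0.0002, -0.0005, 0.006], [0.0002, 0.0067, -0.0001]], [[0.0003, -0.0008, 0.009], [0.0003, 0.01, -0.0002]], [[0.0004, -0.001, 0.012], [0.0004, 0.0134, -0.0003]], [[0.0005, -0.0013, 0.015], [0.0005, 0.0167, -0.0003]]]
```

Emit:
carry_out([
  [0,[0,-0.0005,0.003],[0,0.003,0]],
  [0,[0,-0.001,0.006],[0,0.006,0]],
  [0,[0,-0.0015,0.009],[0,0.01,0]],
  [0,[0.0005,-0.002,0.012],[0,0.013,0]],
  [0,[0.0005,-0.0025,0.015],[0,0.0165,0]],
])

```text
clock: 21.4
eef_pos: [666.3, 170.8, 167.7]
tcp_rot: [0.997, -0.063, -0.035, -0.002]
ft_force: [0.0, -0.1, -1.1]
width: 12.1
grasp_force: 107.7
```

Emit:
carry_out([
  [0,[0,0,0.003],[0,0.003,0]],
  [0,[0,0,0.006],[0,0.006,0]],
  [0,[0,0,0.009],[0,0.01,0]],
  [0,[0,0,0.012],[0,0.013,0]],
  [0,[0,0,0.015],[0,0.0165,0]],
])

```text
clock: 21.9
eef_pos: [665.2, 170.9, 152.9]
tcp_rot: [0.998, -0.063, -0.027, -0.001]
ft_force: [-0.1, 0.9, -2.3]
width: 12.1
grasp_force: 107.6
```

Run:
```python
from plan import *
from rig import sense
from h import scoopT
s=sense();M=scoopT(s);lip=M[:3,:3]@[44,0,0]+M[:3,3];p=np.degrees(np.arcsin(M[2,0]));print(s["clock"],s["eef_pos"],s["ft_force"],lip,p,s["qpos"].round(2))
y=np.degrees(np.arctan2(M[1,0],M[0,0]));print(y)
c=pose(lip,y,p);d=s["eef_pos"]-c[0]
L=(531,188,105)
rows(s["eef_pos"],c[1],[(*pose(L,172.8,-4),5),(*pose(L,172.8,-12),5),(*pose(L,172.8,-22),5),(*pose(L,172.8,-38),5)])
```

```text
21.9 [665.23675631 170.93994019 152.93518824] [-0.06545251  0.92984018 -2.32470611] [530.21546289 188.0405915  108.17954002] 3.0784104707567543 [ 0.52  0.46 -0.   -0.03 -1.15  0.94]
172.76084703610664
# per row mm 2.9 deg 1.42
# per row mm 4.0 deg 1.60
# per row mm 5.0 deg 2.00
# per row mm 8.0 deg 3.20
[[[-0.0013, -0.0, -0.0026], [0.0, 0.0247, -0.0001]], [[-0.0026, -0.0, -0.0052], [0.0, 0.0494, -0.0003]], [[-0.0039, -0.0001, -0.0078], [0.0, 0.0741, -0.0004]], [[-0.0052, -0.0001, -0.0103], [0.0, 0.0988, -0.0005]], [[-0.0065, -0.0001, -0.0129], [0.0, 0.1235, -0.0007]]]
[[[-0.0017, 0.0, -0.0036], [0.0, 0.0279, 0.0]], [[-0.0034, 0.0, -0.0072], [0.0, 0.0559, 0.0]], [[-0.0051, 0.0, -0.0108], [0.0, 0.0838, -0.0]], [[-0.0068, 0.0, -0.0145], [0.0, 0.1117, -0.0]], [[-0.0085, 0.0, -0.0181], [0.0, 0.1396, -0.0]]]
[[[-0.0022, -0.0, -0.0045], [-0.0, 0.0349, 0.0]], [[-0.0044, -0.0, -0.009], [-0.0, 0.0698, 0.0]], [[-0.0066, -0.0, -0.0134], [0.0, 0.1047, -0.0]], [[-0.0088, -0.0, -0.0179], [0.0, 0.1396, -0.0]], [[-0.0111, -0.0, -0.0224], [0.0, 0.1745, -0.0]]]
[[[-0.0039, 0.0, -0.007], [0.0, 0.0559, 0.0]], [[-0.0078, 0.0, -0.0139], [-0.0, 0.1117, 0.0]], [[-0.0117, 0.0, -0.0209], [-0.0, 0.1676, 0.0]], [[-0.0156, 0.0, -0.0278], [-0.0, 0.2234, 0.0]], [[-0.0195, 0.0, -0.0348], [0.0, 0.2793, 0.0]]]
```

Emit:
carry_out([
  [0,[-0.0013,0,-0.0026],[0,0.025,0]],
  [0,[-0.0026,0,-0.0052],[0,0.049,0]],
  [0,[-0.0039,0,-0.0078],[0,0.074,0]],
  [0,[-0.0052,0,-0.0103],[0,0.099,0]],
  [0,[-0.0065,0,-0.0129],[0,0.1235,0]],
])

```text
clock: 22.4
eef_pos: [659.4, 171.8, 166.8]
tcp_rot: [0.997, -0.063, 0.036, 0.003]
ft_force: [-0.1, 0.5, -2.0]
width: 12.9
grasp_force: 107.7
```

Emit:
carry_out([
  [0,[-0.0017,0,-0.0036],[0,0.028,0]],
  [0,[-0.0034,0,-0.0072],[0,0.056,0]],
  [0,[-0.0051,0,-0.0108],[0,0.084,0]],
  [0,[-0.0068,0,-0.0145],[0,0.112,0]],
  [0,[-0.0085,0,-0.0181],[0,0.14,0]],
])

```text
clock: 22.9
eef_pos: [649.6, 173.1, 184.4]
tcp_rot: [0.992, -0.063, 0.105, 0.007]
ft_force: [-0.2, 0.3, -1.2]
width: 12.4
grasp_force: 107.7
```

Emit:
carry_out([
  [0,[-0.0022,0,-0.0045],[0,0.035,0]],
  [0,[-0.0044,0,-0.009],[0,0.07,0]],
  [0,[-0.0066,0,-0.0134],[0,0.105,0]],
  [0,[-0.0066,0,-0.0134],[0,0.105,0]],
  [0,[-0.0066,0,-0.0134],[0,0.105,0]],
])

```text
clock: 23.4
eef_pos: [640.4, 174.3, 196.1]
tcp_rot: [0.986, -0.062, 0.156, 0.01]
ft_force: [-0.5, -0.1, -0.6]
width: 12.2
grasp_force: 107.8
```

```bash
cat > st.py <<'E'
from plan import *
from c2 import *
def st(tag,L,seq):
    a,s=orange("scene","c"+tag,(150,100,286,260));b,_=orange("side","s"+tag,(246,100,290,260))
    M=scoopT(s);lip=M[:3,:3]@[44,0,0]+M[:3,3];p=np.degrees(np.arcsin(M[2,0]));y=np.degrees(np.arctan2(M[1,0],M[0,0]))
    print(s["clock"],s["ft_force"].round(1),"lip",lip.round(1),"pitch",p.round(2),y.round(1))
    rows(s["eef_pos"],pose(lip,y,p)[1],[(*pose(l,172.8,q),n) for l,q,n in seq])
E
python3 -c "
from st import *
L=(531,188,105);st('13',L,[(L,-26,5),(L,-38,5)])"
```

```text
scene [[236, 244, 5, 3, 15]]
side [[246, 216, 2, 5, 8], [276, 242, 4, 3, 7]]
23.4 [-0.5 -0.1 -0.6] lip [530.4 188.1 105.3] pitch -18.03 172.8
# per row mm 3.9 deg 1.59
# per row mm 6.0 deg 2.40
[[[-0.0016, 0.0, -0.0035], [-0.0, 0.0278, 0.0001]], [[-0.0032, 0.0, -0.007], [-0.0001, 0.0557, 0.0001]], [[-0.0048, 0.0, -0.0105], [-0.0001, 0.0835, 0.0002]], [[-0.0064, 0.0001, -0.014], [-0.0001, 0.1113, 0.0003]], [[-0.0081, 0.0001, -0.0175], [-0.0001, 0.1392, 0.0003]]]
[[[-0.0027, -0.0, -0.0053], [-0.0, 0.0419, 0.0]], [[-0.0055, 0.0, -0.0106], [0.0, 0.0838, -0.0]], [[-0.0082, -0.0, -0.016], [-0.0, 0.1257, 0.0]], [[-0.011, 0.0, -0.0213], [0.0, 0.1676, -0.0]], [[-0.0137, 0.0, -0.0266], [-0.0, 0.2094, 0.0]]]
```

Emit:
carry_out([
  [0,[-0.0016,0,-0.0035],[0,0.028,0]],
  [0,[-0.0032,0,-0.007],[0,0.056,0]],
  [0,[-0.0048,0,-0.0105],[0,0.0835,0]],
  [0,[-0.0064,0,-0.014],[0,0.111,0]],
  [0,[-0.008,0,-0.0175],[0,0.139,0]],
])

```text
clock: 24.0
eef_pos: [628.2, 176.0, 209.8]
tcp_rot: [0.972, -0.062, 0.225, 0.015]
ft_force: [0.5, -0.2, -1.9]
width: 12.3
grasp_force: 107.8
```

Emit:
carry_out([
  [0,[-0.0027,0,-0.0053],[0,0.042,0]],
  [0,[-0.0055,0,-0.0106],[0,0.084,0]],
  [0,[-0.0082,0,-0.016],[0,0.126,0]],
  [0,[-0.011,0,-0.0213],[0,0.168,0]],
  [0,[-0.0137,0,-0.0266],[0,0.209,0]],
])

```text
clock: 24.5
eef_pos: [604.0, 179.2, 227.7]
tcp_rot: [0.944, -0.059, 0.325, 0.021]
ft_force: [1.6, -0.4, -0.4]
width: 11.9
grasp_force: 107.8
```

Emit:
carry_out([
  [0,[0,0,0],[0,0,0]],
  [0,[0,0,0],[0,0,0]],
  [0,[0,0,0],[0,0,0]],
])

```text
clock: 24.8
eef_pos: [604.9, 178.6, 228.0]
tcp_rot: [0.944, -0.06, 0.324, 0.021]
ft_force: [0.5, 0.4, -1.3]
width: 12.2
grasp_force: 107.8
```

Run:
```python
from st import *
L=(531,188,106);F=(524,189,105)
st('14',L,[(L,-26,5),(L,-14,5),(F,0,7),(F,0,3)])
# ball-coloured pixels seen through the cup, now against the start
for n,roi in(("c",(236,195,272,230)),("s",(250,218,287,251))):
    new=pickle.load(open(n+"14.pkl","rb"))["frame"];old=pickle.load(open({"c":"scene0.pkl","s":"side0.pkl"}[n],"rb"))[0]["frame"]
    x0,y0,x1,y1=roi
    for f in(old,new):
        g=f[y0:y1,x0:x1].astype(int);m=((g[:,:,0]-g[:,:,2])>35).astype(np.uint8);k,_,t,c=cv2.connectedComponentsWithStats(m)
        print(n,m.sum(),[(t[i].tolist()) for i in range(1,k) if t[i,4]>5])
```

```text
scene [[236, 244, 5, 3, 15]]
side [[246, 213, 2, 8, 14]]
24.8 [ 0.5  0.4 -1.3] lip [532.2 187.9 104.9] pitch -37.95 172.7
# per row mm 5.6 deg 2.39
# per row mm 6.0 deg 2.40
# per row mm 4.7 deg 2.00
# per row mm 0.0 deg 0.00
[[[0.0015, -0.0, 0.0054], [0.0002, -0.0417, -0.0003]], [[0.003, -0.0, 0.0109], [0.0003, -0.0834, -0.0005]], [[0.0046, -0.0, 0.0163], [0.0005, -0.1251, -0.0008]], [[0.0061, -0.0001, 0.0218], [0.0007, -0.1668, -0.0011]], [[0.0076, -0.0001, 0.0272], [0.0008, -0.2085, -0.0013]]]
[[[0.0016, 0.0, 0.0058], [0.0, -0.0419, -0.0]], [[0.0032, 0.0, 0.0116], [0.0, -0.0838, -0.0]], [[0.0047, 0.0, 0.0173], [0.0, -0.1257, 0.0]], [[0.0063, -0.0, 0.0231], [0.0, -0.1676, 0.0]], [[0.0079, 0.0, 0.0289], [0.0, -0.2094, 0.0]]]
[[[0.0002, -0.0, 0.0047], [-0.0, -0.0349, -0.0]], [[0.0004, -0.0, 0.0095], [-0.0, -0.0698, 0.0]], [[0.0006, -0.0, 0.0142], [-0.0, -0.1047, 0.0]], [[0.0009, -0.0001, 0.0189], [-0.0, -0.1396, 0.0]], [[0.0011, -0.0001, 0.0236], [-0.0, -0.1745, 0.0]]]
[[[0.001, -0.0, 0.0046], [-0.0, -0.0349, -0.0]], [[0.0021, -0.0, 0.0092], [-0.0, -0.0698, 0.0]], [[0.0021, -0.0, 0.0092], [0.0, -0.0698, 0.0]], [[0.0021, -0.0, 0.0092], [0.0, -0.0698, 0.0]], [[0.0021, -0.0, 0.0092], [0.0, -0.0698, 0.0]]]
c 593 [[0, 0, 36, 24, 587], [21, 16, 6, 2, 6]]
c 615 [[0, 0, 36, 24, 523], [19, 17, 7, 12, 56], [7, 21, 8, 8, 35]]
s 469 [[0, 0, 37, 25, 469]]
s 502 [[0, 0, 37, 25, 379], [10, 15, 18, 14, 101], [25, 22, 5, 6, 22]]
```

Emit:
carry_out([
  [0,[0.0015,0,0.0052],[0,-0.042,0]],
  [0,[0.003,0,0.0106],[0,-0.083,0]],
  [0,[0.0046,0,0.016],[0,-0.125,0]],
  [0,[0.006,0,0.0215],[0,-0.167,0]],
  [0,[0.0076,0,0.027],[0,-0.2085,0]],
])

```text
clock: 25.4
eef_pos: [626.0, 177.2, 210.5]
tcp_rot: [0.973, -0.061, 0.223, 0.014]
ft_force: [0.4, -0.6, -0.6]
width: 12.1
grasp_force: 107.8
```

Emit:
carry_out([
  [0,[0.0016,0,0.0058],[0,-0.042,0]],
  [0,[0.0032,0,0.0116],[0,-0.084,0]],
  [0,[0.0047,0,0.0173],[0,-0.126,0]],
  [0,[0.0063,0,0.023],[0,-0.168,0]],
  [0,[0.0079,0,0.0289],[0,-0.209,0]],
])

```text
clock: 25.9
eef_pos: [646.0, 174.9, 188.0]
tcp_rot: [0.991, -0.062, 0.121, 0.007]
ft_force: [1.7, -0.0, -0.7]
width: 12.4
grasp_force: 107.8
```

Run:
```python
from st import *
F=(524,189,106);st('15',F,[(F,0,7)])
```

```text
scene [[236, 244, 5, 3, 15]]
side [[288, 133, 2, 3, 5], [246, 218, 2, 3, 4], [261, 238, 2, 4, 6], [275, 242, 5, 4, 10]]
25.9 [ 1.7 -0.  -0.7] lip [529.7 189.5 105.5] pitch -13.87 172.8
# per row mm 4.6 deg 1.98
[[[0.0005, 0.0002, 0.0045], [-0.0, -0.0346, 0.0001]], [[0.0009, 0.0004, 0.0091], [-0.0, -0.0692, 0.0001]], [[0.0014, 0.0005, 0.0136], [-0.0, -0.1037, 0.0002]], [[0.0018, 0.0007, 0.0181], [-0.0, -0.1383, 0.0003]], [[0.0023, 0.0009, 0.0226], [-0.0, -0.1729, 0.0003]]]
[[[0.0012, 0.0002, 0.0044], [-0.0, -0.0346, 0.0001]], [[0.0025, 0.0004, 0.0088], [-0.0, -0.0692, 0.0001]]]
```

Emit:
carry_out([
  [0,[0.0005,0,0.0045],[0,-0.035,0]],
  [0,[0.001,0,0.009],[0,-0.069,0]],
  [0,[0.0014,0,0.0136],[0,-0.104,0]],
  [0,[0.0018,0,0.018],[0,-0.138,0]],
  [0,[0.0023,0,0.0226],[0,-0.173,0]],
])

```text
clock: 26.5
eef_pos: [653.3, 173.0, 166.9]
tcp_rot: [0.997, -0.063, 0.035, 0.003]
ft_force: [0.2, -0.3, -1.8]
width: 12.5
grasp_force: 107.8
```

Emit:
carry_out([
  [0,[0.0012,0,0.0044],[0,-0.035,0]],
  [0,[0.0024,0,0.0088],[0,-0.069,0]],
  [0,[0.0024,0,0.0088],[0,-0.069,0]],
  [0,[0.0024,0,0.0088],[0,-0.069,0]],
  [0,[0.0024,0,0.0088],[0,-0.069,0]],
])

```text
clock: 27.0
eef_pos: [656.3, 172.3, 158.8]
tcp_rot: [0.998, -0.063, 0.002, 0.001]
ft_force: [1.1, -0.4, -1.5]
width: 11.9
grasp_force: 107.7
```

Emit:
carry_out([
  [0,[0,0,0],[0,0,0]],
  [0,[0,0,0],[0,0,0]],
  [0,[0,0,0],[0,0,0]],
  [0,[0,0,0],[0,0,0]],
  [0,[0,0,0],[0,0,0]],
])

```text
clock: 27.5
eef_pos: [656.7, 172.1, 158.7]
tcp_rot: [0.998, -0.063, 0.002, 0.001]
ft_force: [0.9, -0.2, -1.7]
width: 12.0
grasp_force: 107.7
```

Run:
```python
from st import *
F=(524,189,106);st('16',F,[(F,0,5)])
th=np.linspace(0,6.28,60);C=np.vstack([np.c_[520.5+r*np.cos(th),189.5+r*np.sin(th),0*th+z] for r,z in((42,92),(31,32))])
for n in("c16","s16"):
    p=pickle.load(open(n+".pkl","rb"));s=p["s"];M=scoopT(s)
    X=np.array([(44,37,0),(44,-37,0),(-39,31,32),(-39,-31,32),(-39,31,0),(-39,-31,0),(44,37,14),(44,-37,14)],float)@M[:3,:3].T+M[:3,3]
    q=proj(p,X);print(n,"pred scoop",q.min(0).round(1),q.max(0).round(1));q=proj(p,C);print("pred cup",q.min(0).round(1),q.max(0).round(1))
    for t in("scoop","cup","ball_0"):print(t,[(round(x["score"],2),x["extent"]) for x in regions_of(p,t)])
    o=pickle.load(open({"c":"scene0.pkl","s":"side0.pkl"}[n[0]],"rb"))[0]["frame"].astype(int);f=p["frame"].astype(int)
    m=(((f[:,:,0]-f[:,:,2])>45)&((f-o)[:,:,2]<-25)&(f[:,:,0]>1.4*f[:,:,1])).astype(np.uint8)
    k,_,t,_=cv2.connectedComponentsWithStats(m);print("new reddish",[t[i].tolist() for i in range(1,k) if t[i,4]>5])
```

```text
scene [[236, 244, 5, 3, 15]]
side [[288, 133, 2, 3, 5]]
27.5 [ 0.9 -0.2 -1.7] lip [524.4 188.8 106.3] pitch -0.18 172.8
# per row mm 0.1 deg 0.04
[[[-0.0001, -0.0, 0.0001], [0.0, -0.0006, -0.0001]], [[-0.0001, -0.0001, 0.0003], [0.0, -0.0013, -0.0003]], [[-0.0002, -0.0001, 0.0004], [0.0, -0.0019, -0.0004]], [[-0.0002, -0.0001, 0.0005], [0.0, -0.0025, -0.0005]], [[-0.0003, -0.0002, 0.0007], [0.0, -0.0031, -0.0006]]]
c16 pred scoop [247.2 175.7] [287.9 199.9]
pred cup [236.7 195.5] [269.2 227.1]
scoop []
cup [(0.76, [287.2, 200.9, 321.5, 230.8]), (0.69, [238.4, 195.3, 270.8, 229.8])]
ball_0 []
new reddish [[254, 215, 7, 8, 35], [244, 216, 7, 7, 21]]
s16 pred scoop [239.4 197.7] [277.6 227. ]
pred cup [255.5 217.7] [285.3 249.5]
scoop [(0.75, [218.5, 179.9, 278.0, 226.6])]
cup [(0.8, [252.1, 219.2, 285.2, 248.5]), (0.68, [219.4, 209.4, 248.7, 239.6])]
ball_0 []
new reddish [[333, 188, 4, 3, 6], [262, 239, 4, 4, 7], [268, 240, 5, 5, 20], [275, 242, 5, 4, 15]]
```

```bash
python3 -c "
from rig import *
print(job_done())"
```

```text
the job is handed in; nothing more can be done
None
```

Handed in at about 27.6 s: by colour count five balls were tipped into the cup (one stayed in the tray) with no spill seen, and the scoop is held level and still, its lip about 14 mm above the rim and 4 mm off the cup's axis, by calculation from the arm's pose; the verdict was not reported back.

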